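# Clear the welding plate and lay out grate bars

## Task

Take the scraper block and wipe all the rusty offcuts off the fit-up plate into the red scrap tray beside it - with the scraper, not with your fingers. Then lay the grate bars in an even row for tacking: one centred on each white line, starting from the line nearest the tray and skipping none, each flat, square to the yellow fence with its end against it. Leave the scraper standing on its rubber mat, and leave the other tools alone.

Things in the scene. Friction and masses are not known exactly. Their poses are not given: they have to be found in the camera images.
- plate: dark steel fit-up plate, fixed, 340 mm (its x) by 520 mm (y); origin: centre of its underside on the bench, x away from the robot; flat top 60 mm above the bench. Yellow fence bar on top, 20 mm high (bolt heads 6 mm more), its face towards the robot at x = +100 mm, from y = -250 to +90 mm. The bars wait at y about +130 to +210 mm; right-hand edge, by the tray, at y = -260 mm
- mark0 (a point): foot of the fence at the first white line (nearest the tray; plate y = -180 mm), at the height of the plate's top; axes as the plate's. The line, 4 mm wide, runs 215 mm from here along -x
- mark1 (a point): the same for the second white line (plate y = -100 mm)
- mark2 (a point): the same for the third white line (plate y = -20 mm)
- mark3 (a point): the same for the fourth white line, farthest from the tray (plate y = +60 mm)
- tray: red open scrap tray, fixed on the bench beside the right-hand (-y) edge of the plate, 330 mm (along the plate's x) by 140 mm, 45 mm high with 4 mm walls, so its rim is 15 mm lower than the plate's top. Origin: centre of its underside; axes as the plate's
- mat: black rubber mat for the scraper, 160 x 90 x 3 mm, fixed on the bench left or right of the plate; origin: centre of its underside, x along its length
- scraper: scraper block standing on its flat steel foot: foot and wooden body 100 mm long (its x), 36 mm thick (its y), 34 mm high, with an orange upright handle on top, 80 mm long and 24 mm thick (y), from 34 to 82 mm above the foot, to be pinched across its thickness. Origin: centre of the underside of the foot, z up. About 0.45 kg
- offcut0: rust-brown steel offcut, 62 x 24 x 10 mm, about 0.12 kg, lying loose on the plate (may be absent); origin: centre of its underside, x along its length
- offcut1: rust-brown steel offcut, 66 x 22 x 10 mm, about 0.12 kg, lying loose on the plate (may be absent); origin: centre of its underside, x along its length
- offcut2: rust-brown steel offcut, 60 x 26 x 12 mm, about 0.12 kg, lying loose on the plate (may be absent); origin: centre of its underside, x along its length
- offcut3: rust-brown steel offcut, 62 x 24 x 10 mm, about 0.12 kg, lying loose on the plate (may be absent); origin: centre of its underside, x along its length
- offcut4: rust-brown steel offcut, 66 x 22 x 10 mm, about 0.12 kg, lying loose on the plate (may be absent); origin: centre of its underside, x along its length
- offcut5: rust-brown steel offcut, 60 x 26 x 12 mm, about 0.12 kg, lying loose on the plate (may be absent); origin: centre of its underside, x along its length
- offcut6: rust-brown steel offcut, 62 x 24 x 10 mm, about 0.12 kg, lying loose on the plate (may be absent); origin: centre of its underside, x along its length
- offcut7: rust-brown steel offcut, 66 x 22 x 10 mm, about 0.12 kg, lying loose on the plate (may be absent); origin: centre of its underside, x along its length
- bar0: bright grate bar, 130 x 22 x 14 mm, about 0.3 kg, lying on the plate's left-hand (+y) end roughly along the plate's x (may be absent); origin: centre of its underside, x along its length (either end may face either way)
- bar1: bright grate bar, 130 x 22 x 14 mm, about 0.3 kg, lying on the plate's left-hand (+y) end roughly along the plate's x (may be absent); origin: centre of its underside, x along its length (either end may face either way)
- bar2: bright grate bar, 130 x 22 x 14 mm, about 0.3 kg, lying on the plate's left-hand (+y) end roughly along the plate's x (may be absent); origin: centre of its underside, x along its length (either end may face either way)
- bar3: bright grate bar, 130 x 22 x 14 mm, about 0.3 kg, lying on the plate's left-hand (+y) end roughly along the plate's x (may be absent); origin: centre of its underside, x along its length (either end may face either way)
- wire_brush: wire brush lying on the bench; leave alone
- hammer: wood-handled hammer on the bench beyond the plate; leave alone
- magnet_square: red magnetic welding square on the bench beyond the plate; leave alone
Mind the look-alikes: they are no part of the job. Leave any brown look-alike of the bar0 alone.

How it is judged:
On the way, in this order (a step that is already met when the one before it is completed fails the run):
1. the scraper's foot is down on the plate (z of scraper in the frame of plate between 0.055 and 0.07 m and x of scraper in the frame of plate between -0.17 and 0.17 m and y of scraper in the frame of plate between -0.26 and 0.26 m), for 0.1 s.
2. every offcut is off the plate and in the tray (x of offcut0 in the frame of tray between -0.165 and 0.165 m and y of offcut0 in the frame of tray between -0.07 and 0.07 m and z of each of offcut0, offcut1, offcut2, offcut3, offcut4, offcut5, offcut6, offcut7 in the frame of tray below 0.055 m and x of offcut1 in the frame of tray between -0.165 and 0.165 m and y of offcut1 in the frame of tray between -0.07 and 0.07 m and x of offcut2 in the frame of tray between -0.165 and 0.165 m and y of offcut2 in the frame of tray between -0.07 and 0.07 m and x of offcut3 in the frame of tray between -0.165 and 0.165 m and y of offcut3 in the frame of tray between -0.07 and 0.07 m and x of offcut4 in the frame of tray between -0.165 and 0.165 m and y of offcut4 in the frame of tray between -0.07 and 0.07 m and x of offcut5 in the frame of tray between -0.165 and 0.165 m and y of offcut5 in the frame of tray between -0.07 and 0.07 m and x of offcut6 in the frame of tray between -0.165 and 0.165 m and y of offcut6 in the frame of tray between -0.07 and 0.07 m and x of offcut7 in the frame of tray between -0.165 and 0.165 m and y of offcut7 in the frame of tray between -0.07 and 0.07 m), for 0.3 s.
3. every bar lies in the row on the lines, against the fence (((x of bar0 in the frame of mark0 above -0.069 m and y of bar0 in the frame of mark0 between -0.007 and 0.007 m and z of bar0 in the frame of mark0 below 0.004 m and angle between the x axis of bar0 and the x axis of plate, either way round below 0.07 rad and angle between bar0's own z axis and vertical below 0.05 rad) or (x of bar0 in the frame of mark1 above -0.069 m and y of bar0 in the frame of mark1 between -0.007 and 0.007 m and z of bar0 in the frame of mark1 below 0.004 m and angle between the x axis of bar0 and the x axis of plate, either way round below 0.07 rad and angle between bar0's own z axis and vertical below 0.05 rad) or (x of bar0 in the frame of mark2 above -0.069 m and y of bar0 in the frame of mark2 between -0.007 and 0.007 m and z of bar0 in the frame of mark2 below 0.004 m and angle between the x axis of bar0 and the x axis of plate, either way round below 0.07 rad and angle between bar0's own z axis and vertical below 0.05 rad) or (x of bar0 in the frame of mark3 above -0.069 m and y of bar0 in the frame of mark3 between -0.007 and 0.007 m and z of bar0 in the frame of mark3 below 0.004 m and angle between the x axis of bar0 and the x axis of plate, either way round below 0.07 rad and angle between bar0's own z axis and vertical below 0.05 rad)) and ((x of bar1 in the frame of mark0 above -0.069 m and y of bar1 in the frame of mark0 between -0.007 and 0.007 m and z of bar1 in the frame of mark0 below 0.004 m and angle between the x axis of bar1 and the x axis of plate, either way round below 0.07 rad and angle between bar1's own z axis and vertical below 0.05 rad) or (x of bar1 in the frame of mark1 above -0.069 m and y of bar1 in the frame of mark1 between -0.007 and 0.007 m and z of bar1 in the frame of mark1 below 0.004 m and angle between the x axis of bar1 and the x axis of plate, either way round below 0.07 rad and angle between bar1's own z axis and vertical below 0.05 rad) or (x of bar1 in the frame of mark2 above -0.069 m and y of bar1 in the frame of mark2 between -0.007 and 0.007 m and z of bar1 in the frame of mark2 below 0.004 m and angle between the x axis of bar1 and the x axis of plate, either way round below 0.07 rad and angle between bar1's own z axis and vertical below 0.05 rad) or (x of bar1 in the frame of mark3 above -0.069 m and y of bar1 in the frame of mark3 between -0.007 and 0.007 m and z of bar1 in the frame of mark3 below 0.004 m and angle between the x axis of bar1 and the x axis of plate, either way round below 0.07 rad and angle between bar1's own z axis and vertical below 0.05 rad)) and ((x of bar2 in the frame of mark0 above -0.069 m and y of bar2 in the frame of mark0 between -0.007 and 0.007 m and z of bar2 in the frame of mark0 below 0.004 m and angle between the x axis of bar2 and the x axis of plate, either way round below 0.07 rad and angle between bar2's own z axis and vertical below 0.05 rad) or (x of bar2 in the frame of mark1 above -0.069 m and y of bar2 in the frame of mark1 between -0.007 and 0.007 m and z of bar2 in the frame of mark1 below 0.004 m and angle between the x axis of bar2 and the x axis of plate, either way round below 0.07 rad and angle between bar2's own z axis and vertical below 0.05 rad) or (x of bar2 in the frame of mark2 above -0.069 m and y of bar2 in the frame of mark2 between -0.007 and 0.007 m and z of bar2 in the frame of mark2 below 0.004 m and angle between the x axis of bar2 and the x axis of plate, either way round below 0.07 rad and angle between bar2's own z axis and vertical below 0.05 rad) or (x of bar2 in the frame of mark3 above -0.069 m and y of bar2 in the frame of mark3 between -0.007 and 0.007 m and z of bar2 in the frame of mark3 below 0.004 m and angle between the x axis of bar2 and the x axis of plate, either way round below 0.07 rad and angle between bar2's own z axis and vertical below 0.05 rad)) and ((x of bar3 in the frame of mark0 above -0.069 m and y of bar3 in the frame of mark0 between -0.007 and 0.007 m and z of bar3 in the frame of mark0 below 0.004 m and angle between the x axis of bar3 and the x axis of plate, either way round below 0.07 rad and angle between bar3's own z axis and vertical below 0.05 rad) or (x of bar3 in the frame of mark1 above -0.069 m and y of bar3 in the frame of mark1 between -0.007 and 0.007 m and z of bar3 in the frame of mark1 below 0.004 m and angle between the x axis of bar3 and the x axis of plate, either way round below 0.07 rad and angle between bar3's own z axis and vertical below 0.05 rad) or (x of bar3 in the frame of mark2 above -0.069 m and y of bar3 in the frame of mark2 between -0.007 and 0.007 m and z of bar3 in the frame of mark2 below 0.004 m and angle between the x axis of bar3 and the x axis of plate, either way round below 0.07 rad and angle between bar3's own z axis and vertical below 0.05 rad) or (x of bar3 in the frame of mark3 above -0.069 m and y of bar3 in the frame of mark3 between -0.007 and 0.007 m and z of bar3 in the frame of mark3 below 0.004 m and angle between the x axis of bar3 and the x axis of plate, either way round below 0.07 rad and angle between bar3's own z axis and vertical below 0.05 rad)) and ((x of bar0 in the frame of mark0 above -0.069 m and y of bar0 in the frame of mark0 between -0.007 and 0.007 m and z of bar0 in the frame of mark0 below 0.004 m and angle between the x axis of bar0 and the x axis of plate, either way round below 0.07 rad and angle between bar0's own z axis and vertical below 0.05 rad) or (x of bar1 in the frame of mark0 above -0.069 m and y of bar1 in the frame of mark0 between -0.007 and 0.007 m and z of bar1 in the frame of mark0 below 0.004 m and angle between the x axis of bar1 and the x axis of plate, either way round below 0.07 rad and angle between bar1's own z axis and vertical below 0.05 rad) or (x of bar2 in the frame of mark0 above -0.069 m and y of bar2 in the frame of mark0 between -0.007 and 0.007 m and z of bar2 in the frame of mark0 below 0.004 m and angle between the x axis of bar2 and the x axis of plate, either way round below 0.07 rad and angle between bar2's own z axis and vertical below 0.05 rad) or (x of bar3 in the frame of mark0 above -0.069 m and y of bar3 in the frame of mark0 between -0.007 and 0.007 m and z of bar3 in the frame of mark0 below 0.004 m and angle between the x axis of bar3 and the x axis of plate, either way round below 0.07 rad and angle between bar3's own z axis and vertical below 0.05 rad)) and ((x of bar0 in the frame of mark1 above -0.069 m and y of bar0 in the frame of mark1 between -0.007 and 0.007 m and z of bar0 in the frame of mark1 below 0.004 m and angle between the x axis of bar0 and the x axis of plate, either way round below 0.07 rad and angle between bar0's own z axis and vertical below 0.05 rad) or (x of bar1 in the frame of mark1 above -0.069 m and y of bar1 in the frame of mark1 between -0.007 and 0.007 m and z of bar1 in the frame of mark1 below 0.004 m and angle between the x axis of bar1 and the x axis of plate, either way round below 0.07 rad and angle between bar1's own z axis and vertical below 0.05 rad) or (x of bar2 in the frame of mark1 above -0.069 m and y of bar2 in the frame of mark1 between -0.007 and 0.007 m and z of bar2 in the frame of mark1 below 0.004 m and angle between the x axis of bar2 and the x axis of plate, either way round below 0.07 rad and angle between bar2's own z axis and vertical below 0.05 rad) or (x of bar3 in the frame of mark1 above -0.069 m and y of bar3 in the frame of mark1 between -0.007 and 0.007 m and z of bar3 in the frame of mark1 below 0.004 m and angle between the x axis of bar3 and the x axis of plate, either way round below 0.07 rad and angle between bar3's own z axis and vertical below 0.05 rad)) and ((x of bar0 in the frame of mark2 above -0.069 m and y of bar0 in the frame of mark2 between -0.007 and 0.007 m and z of bar0 in the frame of mark2 below 0.004 m and angle between the x axis of bar0 and the x axis of plate, either way round below 0.07 rad and angle between bar0's own z axis and vertical below 0.05 rad) or (x of bar1 in the frame of mark2 above -0.069 m and y of bar1 in the frame of mark2 between -0.007 and 0.007 m and z of bar1 in the frame of mark2 below 0.004 m and angle between the x axis of bar1 and the x axis of plate, either way round below 0.07 rad and angle between bar1's own z axis and vertical below 0.05 rad) or (x of bar2 in the frame of mark2 above -0.069 m and y of bar2 in the frame of mark2 between -0.007 and 0.007 m and z of bar2 in the frame of mark2 below 0.004 m and angle between the x axis of bar2 and the x axis of plate, either way round below 0.07 rad and angle between bar2's own z axis and vertical below 0.05 rad) or (x of bar3 in the frame of mark2 above -0.069 m and y of bar3 in the frame of mark2 between -0.007 and 0.007 m and z of bar3 in the frame of mark2 below 0.004 m and angle between the x axis of bar3 and the x axis of plate, either way round below 0.07 rad and angle between bar3's own z axis and vertical below 0.05 rad))), for 0.3 s.
At the end, for the whole second after the job is handed in: Offcuts all in the tray, lower than the plate's top; each bar flat, centred on a line within 7 mm, end within 4 mm of the fence, square within 4 degrees, lines filled from the tray end with none skipped; scraper upright on its mat within 40 mm of its centre; all at rest (all of step 2 and all of step 3 and horizontal distance between scraper and mat below 0.04 m and angle between scraper's own z axis and vertical below 0.06 rad and z of scraper in the frame of mat below 0.008 m and linear speed of each of offcut0, offcut1, offcut2, offcut3, offcut4, offcut5, offcut6, offcut7, bar0, bar1, bar2, bar3, scraper below 0.02 m/s); the robot touches nothing.
It fails at once if the fingers touch an offcut that lies on the plate ((contact force between the fingers and offcut0 above 1 N and x of offcut0 in the frame of plate between -0.17 and 0.17 m and y of offcut0 in the frame of plate between -0.26 and 0.26 m and z of offcut0 in the frame of plate between 0.055 and 0.075 m) or (contact force between the fingers and offcut1 above 1 N and x of offcut1 in the frame of plate between -0.17 and 0.17 m and y of offcut1 in the frame of plate between -0.26 and 0.26 m and z of offcut1 in the frame of plate between 0.055 and 0.075 m) or (contact force between the fingers and offcut2 above 1 N and x of offcut2 in the frame of plate between -0.17 and 0.17 m and y of offcut2 in the frame of plate between -0.26 and 0.26 m and z of offcut2 in the frame of plate between 0.055 and 0.075 m) or (contact force between the fingers and offcut3 above 1 N and x of offcut3 in the frame of plate between -0.17 and 0.17 m and y of offcut3 in the frame of plate between -0.26 and 0.26 m and z of offcut3 in the frame of plate between 0.055 and 0.075 m) or (contact force between the fingers and offcut4 above 1 N and x of offcut4 in the frame of plate between -0.17 and 0.17 m and y of offcut4 in the frame of plate between -0.26 and 0.26 m and z of offcut4 in the frame of plate between 0.055 and 0.075 m) or (contact force between the fingers and offcut5 above 1 N and x of offcut5 in the frame of plate between -0.17 and 0.17 m and y of offcut5 in the frame of plate between -0.26 and 0.26 m and z of offcut5 in the frame of plate between 0.055 and 0.075 m) or (contact force between the fingers and offcut6 above 1 N and x of offcut6 in the frame of plate between -0.17 and 0.17 m and y of offcut6 in the frame of plate between -0.26 and 0.26 m and z of offcut6 in the frame of plate between 0.055 and 0.075 m) or (contact force between the fingers and offcut7 above 1 N and x of offcut7 in the frame of plate between -0.17 and 0.17 m and y of offcut7 in the frame of plate between -0.26 and 0.26 m and z of offcut7 in the frame of plate between 0.055 and 0.075 m)).
It fails at once if the wire brush, hammer or magnetic square is moved more than 20 mm (distance of any of wire_brush, hammer, magnet_square from where it was at the start of the episode above 0.02 m).
Of offcut0, offcut1, offcut2, offcut3, offcut4, offcut5, offcut6, offcut7 only 4 to 8 are there at a start; the rules pass over those that are not, and their reading is None.
Of bar0, bar1, bar2, bar3 only 3 to 4 are there at a start; the rules pass over those that are not, and their reading is None.
At some moment in a run one of offcut0, offcut1, offcut2, offcut3, bar0, bar1, bar2, bar3 may be knocked a few centimetres aside while the robot is not near it.
It also fails if it takes over 210 s, if anything falls off the work surface, if the arm or the gripper's body presses on something with over 40 N, if the wrist force passes 120 N, or if a joint passes its speed limit or range.

## Robot

A 7-joint arm with a two-finger parallel gripper is mounted at the origin on the work surface. World frame = base frame: x ahead of the robot, y to its left, z up, the work surface at z = 0. Lengths are in m, angles in rad, forces in N, time in s.
With the tool pointing down it reaches from about 0.4 to 0.85 m from the base axis. Payload 10.4 kg.
Tool frame: the origin (TCP) lies between the finger pads; the fingertips stand ahead of it and the grasp point (between the pads) lies 3 mm ahead of it (r.tips_ahead is the z of the fingertips in the tool frame, in m); z points along the fingers, y is the line along which they close (so a half turn about z gives the same grasp; the last joint's range is limited). The gripper opens to 87 mm and grips with 3 to 60 N. Pads are 19 mm wide; open, the fingers measure 117 mm over their backs; the gripper's body (75 mm by 190 mm) begins 51 mm behind the grasp point.
Start: joints at [-1.237, 0.332, -0.065, 1.46, 0.022, 1.35, -0.088], TCP at [0.218, 0.586, 0.245] pointing down, gripper open.
Joint ranges: [-2.6, 2.6], [-0.5, 2.12], [-1.47, 1.34], [0.16, 2.42], [-1.27, 4.41], [0.06, 2.06], [-2.6, 2.6]. Speed limits (rad/s): [2.22, 2.22, 2.79, 2.79, 3.14, 3.14, 3.14].

## Interface

Orientations are given as a unit quaternion [x, y, z, w].
In Python, from bench import telemetry, camera, get_calibration, r gives the robot as it stands.
- The arm moves only by the tool drive_tool, never from a script. Its argument "series" is one flat list of numbers, 7 for each row, row after row: the turn, a rotation vector about the tool's x, y, z in units of 5 degrees (1.0 is 5 degrees), then the shift along the tool's x, y, z in units of 40 mm (1.0 is 40 mm), then the opening, from -1 (shut) to 1 (fully open). A call has 1 to 10 rows; each row is the pose to reach, as a shift and turn from the pose commanded when the call began, along the tool's axes at that moment; what a row does not reach only later rows make up. A row lasts 1/12 s, in which the tool goes at most 41.7 mm and 7.16 degrees, less where a joint would pass 70% of its speed; a pose out of reach is approached as far as the arm can. A call with a gripper value outside its range is refused whole. The fingers move at their own pace and stop on an object; "grip_force" is the grip in N (left out, the last holds). Time passes only in rows, so rows that repeat a pose let the fingers close. It gives the time, the measured TCP pose, the force, the opening and the grip force at its end, in the units of the state.
- telemetry.read_state(): the state, without advancing time (a new reading comes with each control period).
- camera(name): name is "scene" or "side" or "wrist"; returns the picture (420x560x3 uint8, red, green, blue); there is no depth.
- get_calibration(name): a dict with "fovy" (degrees; the focal length in pixels is half the picture's height over the tangent of half this angle, whatever the lens; pixels are square), "cx", "cy" (the principal point, pixels), "xyz" and "rotation" of the camera in the world. Camera axes: x right, y up, looking along -z (the intrinsics and any distortion apply to the point x, -y, -z); pixel columns grow to the right and rows downward; lengths in m; the calibration is good to about 2 mm. A picture is of the moment at which its call begins: read the wrist's pose just before it. get_calibration takes no time and is no camera call; for the wrist camera it gives the pose at the moment of the call.
- r.close_job(): hands the job in; it is judged then, once.
The state is a dict: "time": time; "joint_positions": joint angles; "joint_vel": joint speeds; "joint_torque": joint torques, N m; "ee_pos": TCP position; "eef_rot": TCP orientation; "ft_force": force on the tool from outside, world axes, zero at the start; "torque": the same for the moment, N m; "width": finger opening in m; "grip_force": force on a finger pad.
Only numpy, scipy, OpenCV 4.12 (cv2) and the standard library are available. Lean on these libraries where they do the work, as an engineer would, in place of code of your own. Each camera call takes 0.05 s, during which the arm holds its last target. There are 200 camera calls.

## Working session

There is one attempt and no reset: what is moved stays moved. The work goes in short steps, Python scripts to look and compute and a tool call to move; the robot and the scene stay as the last step left them, time stands still between calls to the robot, and variables do not carry over. Pictures are saved under pics/ and viewed, at most 14 in all, crops included, and the job is handed in when it is done.

Besides the shell and the picture viewer there is one more tool, called after ">>>" in YAML: its name, and indented under it one key for each argument. drive_tool: Moves the arm, as the interface text tells. Its arguments: {"type":"object","properties":{"series":{"type":"array"},"grip_force":{"type":"number"}},"required":["series"]}

```bash
ls; mkdir -p pics
python3 - <<'E'
from bench import telemetry, camera, get_calibration, r
import cv2,numpy as np
s=telemetry.read_state();print(s,r.tips_ahead)
for n in("scene","side","wrist"):
    c=get_calibration(n);print(n,c)
    cv2.imwrite(f"pics/{n}0.png",camera(n)[:,:,::-1])
E
```

```text
pics
{'time': 0.0, 'joint_positions': array([-1.23659493,  0.33286526, -0.06469576,  1.46092559,  0.02161695,
        1.34991155, -0.08849112]), 'joint_vel': array([-0.00033416,  0.0018543 , -0.00105804, -0.00053513,  0.00035858,
       -0.00114011,  0.00061898]), 'joint_torque': array([-6.10120915e-04, -6.23244452e+01,  2.42276082e-02, -3.89921844e+01,
       -6.14090497e-02,  3.92022240e-02,  9.85787460e-05]), 'ee_pos': array([0.21818756, 0.58530126, 0.24376555]), 'eef_rot': array([ 1.77441444e-01,  9.84131106e-01, -7.01840590e-04, -8.40293327e-05]), 'ft_force': array([ 0.05219705, -0.45007836, -0.25994566]), 'torque': array([0.00447251, 0.00105548, 0.02239638]), 'grip_force': 0.0, 'width': 0.08677803081516966} 0.022
scene {'fovy': 44.99968752257029, 'cx': 279.7564997306079, 'cy': 214.98501510410577, 'xyz': array([ 1.04951429, -0.8781854 ,  0.83093928]), 'rotation': array([0.44110819, 0.11606859, 0.2445325 , 0.85566086])}
side {'fovy': 49.319506628592656, 'cx': 282.14711219480193, 'cy': 212.7346109278296, 'xyz': array([ 0.00143136, -0.70066927,  0.89753567]), 'rotation': array([ 0.3776457 , -0.12835932, -0.28599803,  0.87127076])}
wrist {'fovy': 61.794700775088565, 'cx': 274.84367674479097, 'cy': 204.52609429991347, 'xyz': array([0.15297864, 0.61035681, 0.38383692]), 'rotation': array([-0.1049688 , -0.07202253,  0.56579095,  0.81466245])}
```

View pics/scene0.png

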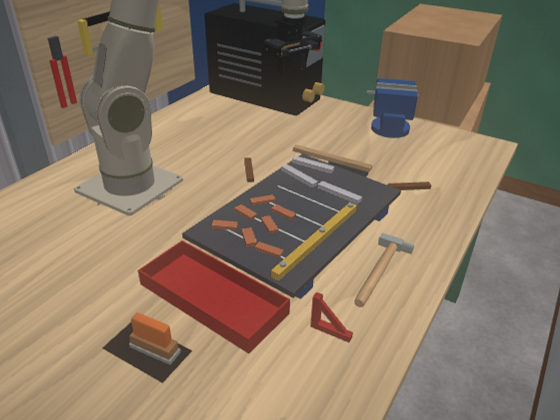

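View pics/side0.png

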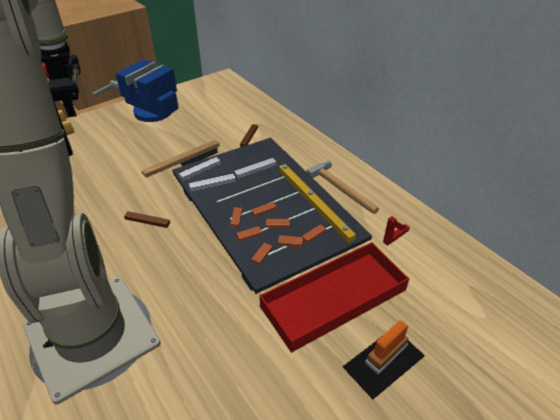

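The scene picture shows the plate centre near (295,225), the fence at (315,240), 8 offcuts and 3 bright bars ((312,164), (300,176), (340,192)). The tray is at (215,290), and the scraper stands on its mat at (152,340). The side view shows the same. Brown sticks on the bench at (249,168) and (410,186) in scene are look-alikes. I'll enlarge the plate in both views.

```bash
cat > h.py <<'E'
import numpy as np,cv2
from scipy.spatial.transform import Rotation as R
from scipy.optimize import least_squares
from bench import telemetry, camera, get_calibration, r
def K(c): return 210/np.tan(np.radians(c["fovy"])/2)
def proj(c,P):
    p=R.from_quat(c["rotation"]).inv().apply(np.atleast_2d(P)-c["xyz"]);f=K(c)
    return np.c_[c["cx"]+f*p[:,0]/-p[:,2], c["cy"]-f*p[:,1]/-p[:,2]]
def unproj(c,uv,z):
    uv=np.atleast_2d(uv).astype(float);f=K(c)
    d=R.from_quat(c["rotation"]).apply(np.c_[(uv[:,0]-c["cx"])/f,-(uv[:,1]-c["cy"])/f,-np.ones(len(uv))])
    return c["xyz"]+d*((z-c["xyz"][2])/d[:,2])[:,None]
E
python3 - <<'E'
import cv2
a=cv2.imread("pics/scene0.png")[140:300,180:420];cv2.imwrite("pics/sc_z.png",cv2.resize(a,None,fx=3.3,fy=3.3,interpolation=cv2.INTER_CUBIC))
a=cv2.imread("pics/side0.png")[130:290,160:380];cv2.imwrite("pics/si_z.png",cv2.resize(a,None,fx=3.5,fy=3.5,interpolation=cv2.INTER_CUBIC))
E
```

```text
(no output)
```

View pics/sc_z.png

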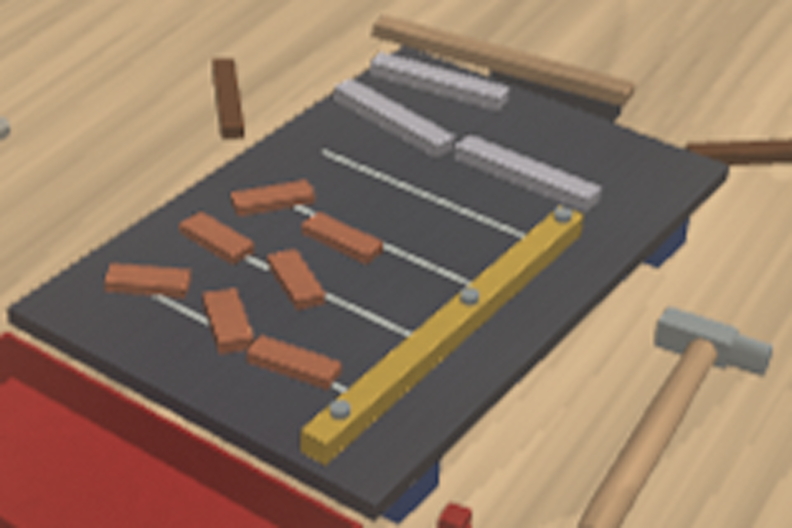

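View pics/si_z.png

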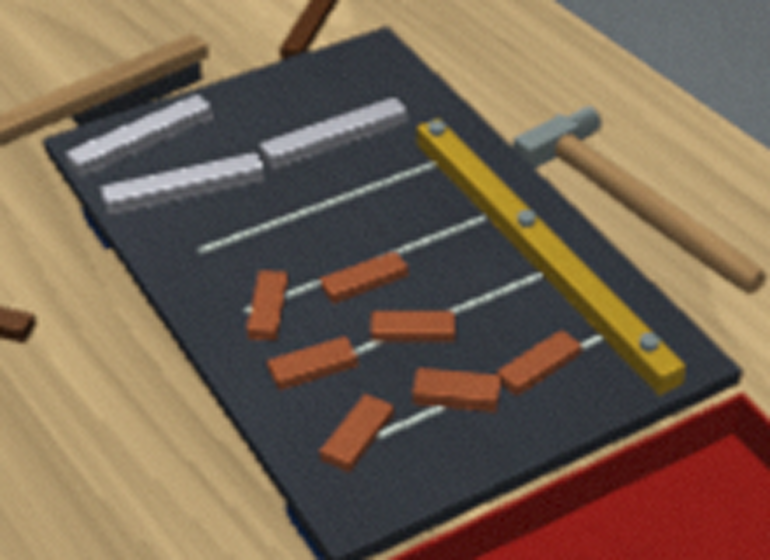

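Seven offcuts and three bars. The wire brush lies along the plate's +y end. Next I fit the plate pose from both views.

```bash
cat > fit.py <<'E'
from h import *
sc=np.array([[12,312,-170,-260],[376,497,170,-260],[726,172,170,260],[525,236,100,60],[473,286,100,-20],[411,333,100,-100],[345,390,100,-180],[323,152,-115,60]],float)
si=np.array([[45,143,-170,260],[388,28,170,260],[741,377,170,-260],[335,558,-170,-260],[436,164,100,60],[484,218,100,-20],[540,276,100,-100],[602,339,100,-180],[200,249,-115,60],[246,311,-115,-20]],float)
cs,ci=get_calibration("scene"),get_calibration("side")
us=sc[:,:2]/3.3+[180,140];ui=si[:,:2]/3.5+[160,130]
def W(p,xy,z): return np.c_[p[:2]+R.from_euler('z',p[2]).apply(np.c_[xy/1000,0*xy[:,0]])[:,:2],np.full(len(xy),z)]
def res(p): return np.r_[(proj(cs,W(p,sc[:,2:],.06))-us).ravel(),(proj(ci,W(p,si[:,2:],.06))-ui).ravel()]
if __name__=="__main__":
    f=least_squares(res,[.6,0,0],loss='soft_l1');print(f.x,np.degrees(f.x[2]));print(res(f.x).reshape(-1,2).round(1))
    # independent check: each camera's unprojection
    p=f.x
    for c,u,d in((cs,us,sc),(ci,ui,si)):
        print(((unproj(c,u,.06)-W(p,d[:,2:],.06))*1000).round(0)[:,:2].tolist())
E
python3 fit.py
python3 - <<'E'
import sys;sys.path.insert(0,'.')
E
```

```text
[ 0.53117179  0.08762167 -0.09856549] -5.647386659696641
[[-3.1 -1.4]
 [-1.8  2.8]
 [ 0.4 -2. ]
 [ 3.   2. ]
 [ 2.1  1.4]
 [ 3.   2.8]
 [ 3.4  2.7]
 [-1.   0. ]
 [-1.3 -1.3]
 [-0.3 -0.7]
 [ 0.3 -1.6]
 [-1.1  1.4]
 [-0.7  0.3]
 [ 0.2  0.2]
 [-0.   0.1]
 [-0.6  0. ]
 [-0.3  0.7]
 [-0.6  0.3]]
[[10.0, -0.0], [-1.0, 9.0], [3.0, -10.0], [-11.0, 4.0], [-7.0, 2.0], [-11.0, 6.0], [-11.0, 4.0], [2.0, 2.0]]
[[0.0, -8.0], [-2.0, -4.0], [-5.0, -4.0], [4.0, 2.0], [3.0, -0.0], [0.0, 1.0], [0.0, 0.0], [1.0, -1.0], [2.0, 2.0], [2.0, 0.0]]
```

View pics/wrist0.png

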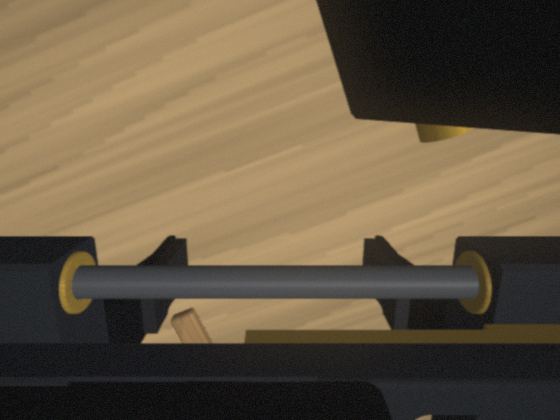

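The wrist view is largely blocked by the gripper, with bench visible only in the upper middle. In the scene view the line feet are hidden behind the fence's top edge, so I'm dropping those points and fitting with a lens term.

```bash
cat > fit2.py <<'E'
from fit import *
keep=[0,1,2,7]; sc=sc[keep];us=us[keep]
def projd(c,P,k):
    p=R.from_quat(c["rotation"]).inv().apply(np.atleast_2d(P)-c["xyz"])
    x=np.c_[p[:,0]/-p[:,2],-p[:,1]/-p[:,2]]; r2=(x**2).sum(1)[:,None]
    return x*(1+k*r2)*K(c)+[c["cx"],c["cy"]]
def res(p,k=(0,0)): return np.r_[(projd(cs,W(p,sc[:,2:],.06),k[0])-us).ravel(),(projd(ci,W(p,si[:,2:],.06),k[1])-ui).ravel()]
for name,fn,x0 in(("nodist",res,[.53,.08,-.1]),("k1",lambda q:res(q[:3],q[3:]),[.53,.08,-.1,0,0])):
    f=least_squares(fn,x0,loss='soft_l1');print(name,f.x.round(4),f.cost);print(fn(f.x).reshape(-1,2).round(1).tolist())
E
python3 fit2.py
```

```text
nodist [ 0.5331  0.0882 -0.0966] 10.225298987413204
[[-2.3, -1.1], [-0.6, 3.0], [1.1, -2.0], [-0.4, 0.1], [-0.9, -1.5], [-0.1, -1.0], [0.8, -2.2], [-0.3, 0.8], [-0.4, -0.1], [0.6, -0.3], [0.4, -0.4], [-0.1, -0.5], [0.2, 0.3], [0.0, -0.1]]
k1 [ 0.5333  0.0885 -0.0969 -0.2926 -0.1716] 7.402654549156537
[[-1.0, -1.4], [-0.6, 2.4], [-1.0, -1.5], [-0.3, 0.1], [0.4, -1.1], [0.0, -0.7], [0.1, -2.4], [-0.2, 0.2], [-0.4, -0.1], [0.5, -0.3], [0.4, -0.4], [-0.3, -0.6], [0.5, 0.3], [0.1, -0.2]]
```

Run:
```python
from h import *
S={n:cv2.cvtColor(cv2.imread(f"pics/{n}0.png"),cv2.COLOR_BGR2HSV) for n in("scene","side")}
for n,pts in(("scene",dict(handle=(150,330),body=(150,345),off=(226,225),off2=(249,237),bar=(338,191),barside=(340,196),fence=(300,258),tray=(215,290),wood=(100,240),mat=(120,350),plate=(230,240))),("side",dict(handle=(392,340),off=(265,209),bar=(212,182),fence=(300,183),tray=(330,290)))):
    for k,(u,v) in pts.items(): print(n,k,S[n][v-1:v+2,u-1:u+2].reshape(-1,3).mean(0).round(0))
```

```text
scene handle [ 11. 158. 130.]
scene body [ 13. 120. 115.]
scene off [  9. 133. 164.]
scene off2 [  9. 134. 167.]
scene bar [158.   7. 164.]
scene barside [ 93.   7. 109.]
scene fence [ 21. 145. 125.]
scene tray [  1. 172. 156.]
scene wood [ 17.  83. 187.]
scene mat [15. 56. 65.]
scene plate [153.   8.  80.]
side handle [ 11. 212. 141.]
side off [  9. 168. 148.]
side bar [117.  12. 174.]
side fence [ 23. 196. 182.]
side tray [  1. 213. 142.]
```

```bash
cat > seg.py <<'E'
from h import *
from scipy.optimize import minimize
U=6
def corners(pose,box):
    """pose x,y,yaw ; box x0,x1,y0,y1,z0,z1"""
    g=np.array([[x,y,z] for x in box[:2] for y in box[2:4] for z in box[4:]])
    return R.from_euler('z',pose[2]).apply(g)+[pose[0],pose[1],0]
def sil(c,pose,box,roi):
    u=(proj(c,corners(pose,box))+.5-roi[:2])*U
    im=np.zeros((int(roi[3]*U),int(roi[2]*U)),np.uint8)
    cv2.fillConvexPoly(im,cv2.convexHull(u.astype(np.float32)).round().astype(np.int32),1); return im
def fitbox(obs,x0,box,scale=(.01,.01,.15)):
    """obs: list of (calib, mask); pose maximising summed IoU"""
    pre=[]
    for c,m in obs:
        x,y,w,h=cv2.boundingRect(m); roi=(x-8,y-8,w+16,h+16)
        mm=cv2.copyMakeBorder(m,20,20,20,20,cv2.BORDER_CONSTANT)[y+12:y+h+28,x+12:x+w+28]
        pre.append((c,roi,(cv2.resize(mm.astype(np.float32),None,fx=U,fy=U,interpolation=cv2.INTER_LINEAR)>.5).astype(np.uint8)))
    def cost(q):
        t=0
        for c,roi,m in pre:
            s=sil(c,q,box,roi);t-=(s&m).sum()/max(1,(s|m).sum())
        return t/len(pre)
    best=None
    for dy in(-.5,0,.5):
        s=np.array([x0[0],x0[1],x0[2]+dy]);sim=np.vstack([s]+[s+np.eye(3)[i]*scale[i] for i in range(3)])
        f=minimize(cost,s,method="Nelder-Mead",options=dict(initial_simplex=sim,xatol=2e-4,fatol=1e-5,maxiter=200))
        if best is None or f.fun<best.fun: best=f
    return best.x,-best.fun
def poly(c,P,shape=(420,560)):
    m=np.zeros(shape,np.uint8);cv2.fillPoly(m,[proj(c,P).round().astype(np.int32)],1);return m
def plateW(p,xy,z): 
    xy=np.atleast_2d(xy)/1000;return np.c_[R.from_euler('z',p[2]).apply(np.c_[xy,0*xy[:,0]])[:,:2]+p[:2],np.full(len(xy),z)]
def toplate(p,P): return R.from_euler('z',-p[2]).apply(np.c_[np.atleast_2d(P)[:,:2]-p[:2],np.zeros(len(np.atleast_2d(P)))])[:,:2]*1000
def hsvm(h,lo,hi): return (cv2.inRange(h,np.array(lo),np.array(hi))>0).astype(np.uint8)
def shot(n):
    return get_calibration(n),cv2.cvtColor(cv2.GaussianBlur(camera(n),(3,3),0),cv2.COLOR_RGB2HSV)
def comps(m,amin):
    n,l,st,ce=cv2.connectedComponentsWithStats(m,connectivity=4)
    return [((l==i).astype(np.uint8),ce[i]) for i in range(1,n) if st[i,4]>=amin]
def matched(c1,m1,c2,m2,p,box,amin,yaw0=None):
    out=[];z=box[5]
    A=[(m,unproj(c1,ce,z)[0]) for m,ce in comps(m1,amin)];B=[(m,unproj(c2,ce,z)[0]) for m,ce in comps(m2,amin)]
    for m,P in A:
        d=[np.linalg.norm(P-Q) for _,Q in B]
        if d and min(d)<.03:
            mb,Q=B[int(np.argmin(d))];obs=[(c1,m),(c2,mb)];x0=(P+Q)/2
        else: obs=[(c1,m)];x0=P
        if yaw0 is None:
            v=unproj(c1,np.argwhere(m)[:,::-1],z)[:,:2];w=np.linalg.svd(v-v.mean(0),full_matrices=False)[2][0];y0=np.arctan2(w[1],w[0])
        else:y0=yaw0
        q,i=fitbox(obs,[x0[0],x0[1],y0],box);out.append((q,i,len(obs)))
    return out
def report(p,L):
    for q,i,n in L: 
        xy=toplate(p,[[q[0],q[1],0]])[0];a=np.degrees(q[2]-p[2]);a=(a+90)%180-90
        print("world",q[:2].round(4),"plate mm",xy.round(1),"yaw rel plate",a.round(1),"IoU",round(i,2),"views",n)
E
cat > m1.py <<'E'
from seg import *
p=np.array([.5333,.0884,-.0968])
(cs,hs),(ci,hi)=shot("scene"),shot("side")
roi=[poly(c,plateW(p,[[-170,-260],[170,-260],[170,250],[-170,250]],.065)) for c in(cs,ci)]
F=[hsvm(hs,(17,105,60),(30,255,255))*roi[0],hsvm(hi,(17,120,60),(30,255,255))*roi[1]]
F=[max(comps(m,100),key=lambda t:t[0].sum())[0] for m in F]
for t in(16,20,24):
    q,i=fitbox([(cs,F[0]),(ci,F[1])],p,(.1,.1+t/1000,-.25,.09,.06,.08),(.01,.01,.02));print("fence",t,q.round(4),round(i,3))
    for c,m in((cs,F[0]),(ci,F[1])): q1,i1=fitbox([(c,m)],p,(.1,.1+t/1000,-.25,.09,.06,.08),(.01,.01,.02));print("   single",q1.round(4),round(i1,3))
O=[hsvm(hs,(4,100,60),(14,255,255))*roi[0],hsvm(hi,(4,120,50),(14,255,255))*roi[1]]
print("offcuts");report(p,matched(ci,O[1],cs,O[0],p,(-.031,.031,-.012,.012,.06,.07),25))
B=[cv2.morphologyEx(hsvm(h,(0,0,135),(180,45,255))*ro,cv2.MORPH_OPEN,np.ones((3,3))) for h,ro in((hs,roi[0]),(hi,roi[1]))]
print("bars");report(p,matched(ci,B[1],cs,B[0],p,(-.065,.065,-.011,.011,.074,.074),40))
H=[]
for h,(u,v),s in((hs,(152,330),145),(hi,(392,340),170)):
    m=np.zeros((420,560),np.uint8);m[v-40:v+45,u-45:u+45]=1
    H.append(max(comps(hsvm(h,(4,s,60),(14,255,255))*m,20),key=lambda t:t[0].sum())[0]);print(H[-1].sum(),cv2.boundingRect(H[-1]))
for ms in([(cs,H[0])],[(ci,H[1])],[(cs,H[0]),(ci,H[1])]):
    x0=unproj(ms[0][0],np.argwhere(ms[0][1])[:,::-1].mean(0),.06)[0]
    q,i=min((fitbox(ms,[x0[0],x0[1],a],(-.04,.04,-.012,.012,.037,.085)) for a in(0,.8,1.6,2.4)),key=lambda t:-t[1]);print("scraper",q.round(4),round(i,3))
for c,h,s in((cs,hs,150),(ci,hi,180)):
    m=hsvm(h,(0,s,40),(3,255,255))|hsvm(h,(175,s,40),(180,255,255));m=max(comps(m,500),key=lambda t:t[0].sum())[0]
    best=[0]
    for dx in(0,):
        q,i=fitbox([(c,m)],[*plateW(p,[[0,-335]],0)[0,:2],p[2]],(-.165,.165,-.07,.07,.0,.045),(.01,.01,.02));print("tray",q.round(4),round(i,3),toplate(p,[[q[0],q[1],0]]))
E
python3 m1.py
```

```text
fence 16 [ 0.5355  0.0911 -0.0987] 0.817
   single [ 0.5352  0.0904 -0.1002] 0.825
   single [ 0.5357  0.0916 -0.0929] 0.817
fence 20 [ 0.5333  0.09   -0.0956] 0.865
   single [ 0.5321  0.0906 -0.0962] 0.9
   single [ 0.5348  0.0911 -0.0973] 0.895
fence 24 [ 0.5313  0.0923 -0.0959] 0.841
   single [ 0.5293  0.0906 -0.0916] 0.85
   single [ 0.5334  0.0925 -0.1019] 0.87
offcuts
world [0.5061 0.0553] plate mm [-23.9 -35.6] yaw rel plate -5.5 IoU 0.8 views 2
world [0.4298 0.0726] plate mm [-101.5  -25.8] yaw rel plate 57.3 IoU 0.81 views 2
world [ 0.5056 -0.0101] plate mm [ -18.1 -100.7] yaw rel plate -33.1 IoU 0.82 views 2
world [ 0.5556 -0.0949] plate mm [  39.9 -180.3] yaw rel plate 9.9 IoU 0.44 views 2
world [0.4233 0.0023] plate mm [-101.2  -96.3] yaw rel plate -10.0 IoU 0.84 views 2
world [ 0.4103 -0.0722] plate mm [-106.9 -171.8] yaw rel plate 32.2 IoU 0.84 views 2
bars
world [0.4539 0.3112] plate mm [-100.6  214.1] yaw rel plate 8.0 IoU 0.88 views 2
world [0.5892 0.2162] plate mm [ 43.3 132.6] yaw rel plate -0.2 IoU 0.89 views 2
world [0.4505 0.2327] plate mm [-96.4 135.7] yaw rel plate -10.6 IoU 0.9 views 2
842 (132, 313, 40, 34)
671 (373, 321, 34, 39)
scraper [ 0.4912 -0.4248 -0.0349] 0.843
scraper [ 0.4912 -0.4254  0.1364] 0.896
scraper [ 0.4914 -0.4253  0.125 ] 0.846
tray [ 0.4838 -0.2358 -0.1658] 0.768 [[ -17.97711251 -327.49826523]]
tray [ 0.5041 -0.2431 -0.0955] 0.949 [[   2.92832853 -332.77163139]]
```

```bash
cat > plan.py <<'E'
from h import *
PL=np.array([.5333,.0903,-.0960])
def pw(x,y):  # plate mm -> world
    v=R.from_euler('z',PL[2]).apply([x/1000,y/1000,0]);return PL[0]+v[0],PL[1]+v[1]
def pose(x,y,z,phi): # tool down, tool y axis at world angle phi (rad)
    Y=np.array([np.cos(phi),np.sin(phi),0]);Z=np.array([0,0,-1.]);X=np.cross(Y,Z)
    return np.array([x,y,z]),R.from_matrix(np.c_[X,Y,Z])
def phi_now(s=None):
    s=s or telemetry.read_state();y=R.from_quat(s["eef_rot"]).apply([0,1,0]);return np.arctan2(y[1],y[0])
def plan(groups,start=None):
    """groups: list of calls; each a list of (x,y,z,phi); prints shift/turn from the call's start"""
    if start is None: s=telemetry.read_state();P,Q=s["ee_pos"],R.from_quat(s["eef_rot"])
    else: P,Q=pose(*start)
    for g in groups:
        for t in g:
            p,q=pose(*t);rv=np.degrees((Q.inv()*q).as_rotvec())/5;sh=Q.inv().apply(p-P)/.04
            print(np.r_[rv,sh].round(3).tolist(), "rows>=",int(np.ceil(max(np.linalg.norm(p-P)/.0417,np.linalg.norm(rv)*5/7.16))))
        P,Q=p,q; print("--")
E
python3 - <<'E'
from plan import *
f=phi_now();print(np.degrees(f))
g=.13+np.pi/2-np.pi  # scraper y reversed
print(np.degrees(g))
d=(g-f)
plan([[(.38,.42,.25,f+d*.3)],[(.50,.10,.25,f+d*.6)],[(.52,-.2,.25,f+d*.9)],[(.4913,-.4253,.20,g)],[(.4913,-.4253,.066,g)]])
E
```

```text
69.55912434823989
-82.5515486632993
[-0.006, 0.003, 9.127, -5.234, -2.465, -0.143] rows>= 7
--
[0.0, 0.0, 9.127, -8.529, -0.502, 0.0] rows>= 9
--
[0.0, 0.0, 9.127, -6.783, 3.239, 0.0] rows>= 8
--
[0.0, 0.0, 3.042, -2.832, 4.921, 1.25] rows>= 6
--
[0.0, 0.0, 0.0, 0.0, 0.0, 3.35] rows>= 4
--
```

>>> drive_tool:
  series: [0,0,3,-1.7,-0.8,0,1,0,0,6,-3.5,-1.6,-0.1,1,0,0,9.1,-5.23,-2.47,-0.14,1,0,0,9.1,-5.23,-2.47,-0.14,1,0,0,9.1,-5.23,-2.47,-0.14,1,0,0,9.1,-5.23,-2.47,-0.14,1,0,0,9.1,-5.23,-2.47,-0.14,1,0,0,9.1,-5.23,-2.47,-0.14,1,0,0,9.1,-5.23,-2.47,-0.14,1]
  grip_force: 30

```text
time: 1.0
ee_pos: [0.3793, 0.4204, 0.2501]
eef_rot: [0.543, 0.84, 0.0, -0.0]
ft_force: [-0.4, 0.2, 0.0]
width: 0.0872
grip_force: 0.0
```

>>> drive_tool:
  series: [0,0,9.1,-8.53,-0.5,0,1,0,0,9.1,-8.53,-0.5,0,1,0,0,9.1,-8.53,-0.5,0,1,0,0,9.1,-8.53,-0.5,0,1,0,0,9.1,-8.53,-0.5,0,1,0,0,9.1,-8.53,-0.5,0,1,0,0,9.1,-8.53,-0.5,0,1,0,0,9.1,-8.53,-0.5,0,1,0,0,9.1,-8.53,-0.5,0,1,0,0,9.1,-8.53,-0.5,0,1]

```text
time: 1.83
ee_pos: [0.5014, 0.0978, 0.2502]
eef_rot: [0.827, 0.563, 0.0, 0.0]
ft_force: [-0.1, 0.7, -0.0]
width: 0.0873
grip_force: 0.0
```

>>> drive_tool:
  series: [0,0,9.1,-6.78,3.24,0,1,0,0,9.1,-6.78,3.24,0,1,0,0,9.1,-6.78,3.24,0,1,0,0,9.1,-6.78,3.24,0,1,0,0,9.1,-6.78,3.24,0,1,0,0,9.1,-6.78,3.24,0,1,0,0,9.1,-6.78,3.24,0,1,0,0,9.1,-6.78,3.24,0,1,0,0,9.1,-6.78,3.24,0,1,0,0,9.1,-6.78,3.24,0,1]

```text
time: 2.67
ee_pos: [0.5227, -0.1978, 0.2496]
eef_rot: [0.98, 0.201, -0.0, -0.0]
ft_force: [-0.3, 0.2, -0.3]
width: 0.087
grip_force: 0.0
```

Run:
```python
from plan import *
g=.13-np.pi/2
plan([[(.4913,-.4253,.16,g)],[(.4913,-.4253,.066,g)]])
print(telemetry.read_state()["joint_positions"].round(2))
```

```text
[-0.008, 0.007, 3.158, -2.965, 4.918, 2.239] rows>= 6
--
[0.0, 0.0, 0.0, 0.0, 0.0, 2.35] rows>= 3
--
[-0.37  0.21  0.76  1.67 -0.15  1.32 -0.75]
```

>>> drive_tool:
  series: [0,0,3.16,-2.97,4.92,1,1,0,0,3.16,-2.97,4.92,1,1,0,0,3.16,-2.97,4.92,1,1,0,0,3.16,-2.97,4.92,1,1,0,0,3.16,-2.97,4.92,1,1,0,0,3.16,-2.97,4.92,1,1,0,0,3.16,-2.97,4.92,2.24,1,0,0,3.16,-2.97,4.92,2.24,1,0,0,3.16,-2.97,4.92,2.24,1]

```text
time: 3.42
ee_pos: [0.4906, -0.4232, 0.1573]
eef_rot: [0.998, 0.065, -0.002, -0.003]
ft_force: [-0.6, 1.6, 0.7]
width: 0.0871
grip_force: 0.0
```

Run:
```python
from plan import *
g=.13-np.pi/2
plan([[(.4913,-.4253,.066,g)]])
a=camera("side");b=camera("wrist")
cv2.imwrite("pics/c1.png",np.hstack([cv2.resize(a[240:420,280:520],(480,360),interpolation=cv2.INTER_CUBIC),cv2.resize(b,(320,240))[:, :].copy() if 0 else cv2.copyMakeBorder(cv2.resize(b,(320,240)),0,120,0,0,cv2.BORDER_CONSTANT)])[:,:,::-1])
```

```text
[-0.063, 0.038, 0.009, 0.018, 0.067, 2.283] rows>= 3
--
```

View pics/c1.png

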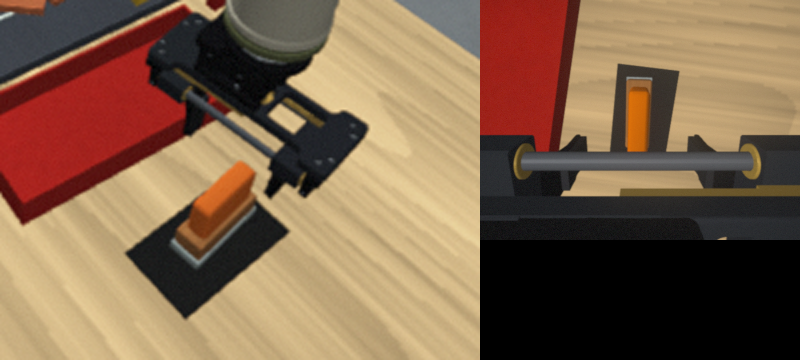

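The wrist crop shows the orange handle (637,120) centred between the fingers and parallel to them, standing on its mat. Going down and gripping.

>>> drive_tool:
  series: [0,0,0,0,0.04,1.2,1,0,0,0,0,0.04,2,1,0,0,0,0,0.04,2.28,1,0,0,0,0,0.04,2.28,1,0,0,0,0,0.04,2.28,0.2,0,0,0,0,0.04,2.28,-1,0,0,0,0,0.04,2.28,-1,0,0,0,0,0.04,2.28,-1,0,0,0,0,0.04,2.28,-1,0,0,0,0,0.04,2.28,-1]
  grip_force: 40

```text
time: 4.35
ee_pos: [0.4904, -0.4289, 0.07]
eef_rot: [0.998, 0.063, 0.0, 0.0]
ft_force: [-0.9, -0.0, -0.1]
width: 0.055
grip_force: 0.0
```

Run:
```python
from plan import *
s=telemetry.read_state();print(s["ee_pos"],s["width"],s["grip_force"],s["ft_force"],np.degrees(phi_now()))
x,y,_=s["ee_pos"];f=phi_now();A=PL[2]-np.pi/2
zs=.1245
plan([[(x,y,.21,f)],[(*pw(46,-150),.21,A)],[(*pw(46,20),.21,A)],[(*pw(46,20),zs,A)],[(*pw(46,-260),zs,A)]])
```

```text
[ 0.49035027 -0.4288665   0.06999899] 0.055023306493472306 0.0 [-0.90379578 -0.01362165 -0.0791701 ] -82.74305609947993
[0.005, -0.009, 0.0, 0.003, 0.002, -3.5] rows>= 4
--
[0.0, 0.0, 2.551, 2.998, -8.828, 0.0] rows>= 9
--
[0.0, 0.0, 0.0, -0.0, -4.25, 0.0] rows>= 5
--
[0.0, 0.0, 0.0, 0.0, 0.0, 2.137] rows>= 3
--
[0.0, 0.0, 0.0, 0.0, 7.0, 0.0] rows>= 7
--
```

>>> drive_tool:
  series: [0,0,0,0,-0.08,0.08,-1,0,0,0,0,-0.08,0.08,-1,0,0,0,0,-0.08,0.08,-1,0,0,0,0,-0.08,0.08,-1,0,0,0,0,-0.08,0.08,-1,0,0,0,0,-0.08,0.08,-1,0,0,0,0,-0.08,0.08,-1,0,0,0,0,-0.08,0.08,-1]

```text
time: 5.02
ee_pos: [0.4897, -0.4254, 0.066]
eef_rot: [0.998, 0.063, -0.0, -0.0]
ft_force: [-0.4, 0.7, 0.0]
width: 0.0235
grip_force: 39.7
```

Run:
```python
from plan import *
s=telemetry.read_state();print(s["ee_pos"],s["width"],s["grip_force"],s["ft_force"],np.degrees(phi_now()))
x,y,z=s["ee_pos"];f=phi_now();A=PL[2]-np.pi/2
zs=z-.003+.0615
print(zs)
plan([[(x,y,.21,f)],[(*pw(46,-150),.21,A)],[(*pw(46,20),.21,A)],[(*pw(46,20),zs,A)],[(*pw(46,-260),zs,A)]])
```

```text
[ 0.48966292 -0.42543276  0.0660408 ] 0.023529466608943003 39.71380503382534 [-0.35424326  0.67784426  0.02911767] -82.73959890891469
0.12454080484548445
[-0.003, 0.0, 0.0, -0.0, -0.001, -3.599] rows>= 4
--
[0.0, 0.0, 2.552, 3.005, -8.741, 0.0] rows>= 9
--
[0.0, 0.0, 0.0, -0.0, -4.25, 0.0] rows>= 5
--
[0.0, 0.0, 0.0, 0.0, 0.0, 2.136] rows>= 3
--
[0.0, 0.0, 0.0, 0.0, 7.0, 0.0] rows>= 7
--
```

Run:
```python
from plan import *
s=telemetry.read_state();x,y,z=s["ee_pos"];f=phi_now();A=PL[2]-np.pi/2
plan([[(x,y,.18,f),(*pw(-105,-170),.18,A)],[(*pw(-105,45),.18,A)]])
```

```text
[-0.003, 0.0, 0.0, -0.0, -0.001, -2.849] rows>= 3
[-0.003, 0.001, 2.552, -0.787, -9.088, -2.847] rows>= 10
--
[0.0, 0.0, 0.0, -0.0, -5.375, 0.0] rows>= 6
--
```

>>> drive_tool:
  series: [0,0,0,0,0,-0.7,-1,0,0,0,0,0,-1.6,-1,0,0,0,0,0,-2.4,-1,0,0,0,0,0,-2.85,-1,0,0,0,0,0,-2.85,-1]

```text
time: 5.43
ee_pos: [0.4906, -0.427, 0.184]
eef_rot: [0.998, 0.063, 0.002, 0.002]
ft_force: [0.4, -1.3, -5.1]
width: 0.0242
grip_force: 39.7
```

>>> drive_tool:
  series: [0,0,1,-0.08,-0.9,0,-1,0,0,2.55,-0.2,-1.8,0,-1,0,0,2.55,-0.3,-2.8,0,-1,0,0,2.55,-0.4,-3.8,0,-1,0,0,2.55,-0.5,-4.8,0,-1,0,0,2.55,-0.6,-5.8,0,-1,0,0,2.55,-0.7,-6.8,0,-1,0,0,2.55,-0.79,-7.8,0,-1,0,0,2.55,-0.79,-8.6,0,-1,0,0,2.55,-0.79,-9.09,0,-1]

```text
time: 6.27
ee_pos: [0.4105, -0.0648, 0.1786]
eef_rot: [0.999, -0.046, -0.001, -0.001]
ft_force: [-0.0, 0.3, -5.7]
width: 0.0237
grip_force: 39.8
```

>>> drive_tool:
  series: [0,0,0,0,-0.9,0,-1,0,0,0,0,-1.9,0,-1,0,0,0,0,-2.9,0,-1,0,0,0,0,-3.9,0,-1,0,0,0,0,-4.8,0,-1,0,0,0,0,-5.37,0,-1,0,0,0,0,-5.37,0,-1,0,0,0,0,-5.37,0.6,-1,0,0,0,0,-5.37,1,-1,0,0,0,0,-5.37,1,-1]

```text
time: 7.1
ee_pos: [0.43, 0.1437, 0.1357]
eef_rot: [0.999, -0.048, -0.003, 0.002]
ft_force: [-1.0, -0.1, -5.3]
width: 0.0238
grip_force: 39.8
```

Run:
```python
from plan import *
s=telemetry.read_state();A=PL[2]-np.pi/2
print(s["ee_pos"],s["width"],s["ft_force"],toplate) if 0 else print(s["ee_pos"],s["width"],s["ft_force"])
plan([[(*pw(-105,45),.1245,A)]])
a=camera("side");b=camera("scene")
cv2.imwrite("pics/c2.png",np.hstack([cv2.resize(a[100:340,120:400],(400,343),interpolation=cv2.INTER_CUBIC),cv2.resize(b[100:340,150:430],(400,343))])[:,:,::-1])
```

```text
[0.42998293 0.14374946 0.13571724] 0.02384908513007986 [-1.0020292  -0.07907052 -5.29566629]
[0.054, 0.069, 0.008, 0.076, -0.044, 0.28] rows>= 1
--
```

View pics/c2.png

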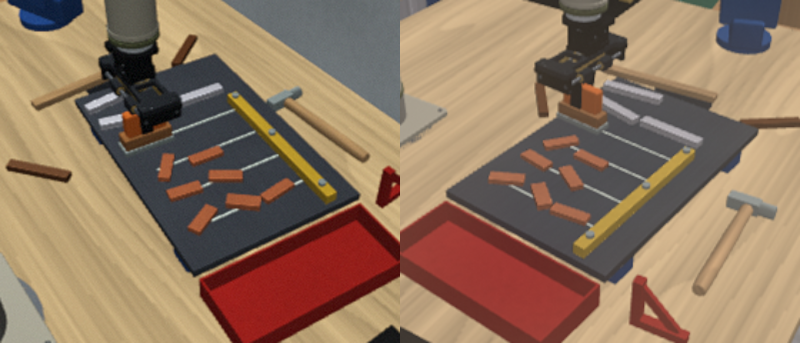

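The picture shows the scraper held upright in the -x lane behind the offcuts (side crop (145,130)). All seven offcuts are still ahead of it and the bars are untouched. Lowering, then settling.

>>> drive_tool:
  series: [0,0,0,0,0,0.2,-1,0,0,0,0,0,0.34,-1,0,0,0,0,0,0.34,-1,0,0,0,0,0,0.34,-1]

```text
time: 7.53
ee_pos: [0.4329, 0.1449, 0.1264]
eef_rot: [0.999, -0.048, -0.0, 0.0]
ft_force: [0.2, -0.3, -5.5]
width: 0.0238
grip_force: 39.8
```

```bash
cat >> plan.py <<'E'
def here():
    s=telemetry.read_state();v=R.from_euler('z',-PL[2]).apply(s["ee_pos"]-[*PL[:2],0])
    print("t",round(s["time"],2),"plate mm",(v*1000).round(1),"phi rel",np.degrees(phi_now()-PL[2]).round(2),"tilt",R.from_quat(s["eef_rot"]).apply([0,0,1]).round(4)[:2],"F",s["ft_force"].round(1),"w",s["width"].round(4),"q7",s["joint_positions"].round(2))
E
python3 - <<'E'
from plan import *
here();A=PL[2]-np.pi/2
plan([[(*pw(-105,45),.1245,A)]])
E
```

```text
Traceback (most recent call last):
  File "plan.py", line 21, in here
    print("t",round(s["time"],2),"plate mm",(v*1000).round(1),"phi rel",np.degrees(phi_now()-PL[2]).round(2),"tilt",R.from_quat(s["eef_rot"]).apply([0,0,1]).round(4)[:2],"F",s["ft_force"].round(1),"w",s["width"].round(4),"q7",s["joint_positions"].round(2))
                                                                                                                                                                                                         ^^^^^^^^^^^^^^^^
AttributeError: 'float' object has no attribute 'round'
```

>>> drive_tool:
  series: [0,0,0,0,0.3,0.04,-1,0,0,0,0,0.8,0.04,-1,0,0,0,0,1.3,0.04,-1,0,0,0,0,1.8,0.04,-1,0,0,0,0,2.3,0.04,-1,0,0,0,0,2.8,0.04,-1,0,0,0,0,3.3,0.04,-1,0,0,0,0,3.8,0.04,-1,0,0,0,0,4.3,0.04,-1,0,0,0,0,4.8,0.04,-1]

```text
time: 8.37
ee_pos: [0.4145, -0.0471, 0.1253]
eef_rot: [0.999, -0.048, 0.0, -0.001]
ft_force: [1.5, 3.1, -5.7]
width: 0.0242
grip_force: 39.8
```

>>> drive_tool:
  series: [0,0,0,0,0.4,0,-1,0,0,0,0,0.8,0,-1,0,0,0,0,1.2,0,-1,0,0,0,0,1.6,0,-1,0,0,0,0,2,0,-1,0,0,0,0,2.4,0,-1,0,0,0,0,2.8,0,-1,0,0,0,0,2.9,0,-1,0,0,0,0,2.9,0,-1]

```text
time: 9.12
ee_pos: [0.4031, -0.163, 0.1251]
eef_rot: [0.999, -0.049, 0.0, -0.0]
ft_force: [-0.3, 0.4, -6.6]
width: 0.0238
grip_force: 39.8
```

```bash
sed -i 's/s\["width"\].round(4)/round(s["width"],4)/' plan.py
python3 - <<'E'
from plan import *
here();A=PL[2]-np.pi/2
plan([[(*pw(-20,45),.18,A)]])
a=camera("side");b=camera("scene")
cv2.imwrite("pics/c3.png",np.hstack([cv2.resize(a[100:340,120:400],(400,343),interpolation=cv2.INTER_CUBIC),cv2.resize(b[100:340,150:430],(400,343))])[:,:,::-1])
E
```

```text
t 9.12 plate mm [-105.3 -264.6  125.1] phi rel -90.15 tilt [0.0005 0.0001] F [-0.3  0.4 -6.6] w 0.0238 q7 [-0.57 -0.01  0.86  2.12  0.01  1.03 -1.38]
[-0.002, -0.005, -0.029, 2.115, -7.745, -1.369] rows>= 8
--
```

View pics/c3.png

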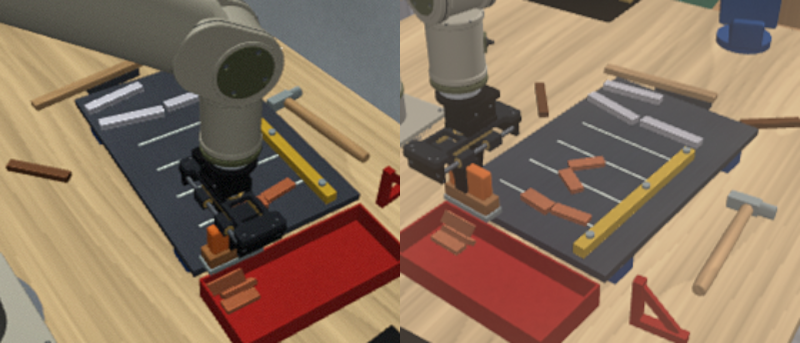

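Three offcuts are in the tray (side crop (235,290)). Four remain in the middle and fence lanes. Middle lane next.

>>> drive_tool:
  series: [0,0,0,0,-0.3,-0.9,-1,0,0,0,0.3,-1,-1.4,-1,0,0,0,0.6,-2,-1.4,-1,0,0,0,0.9,-2.9,-1.4,-1,0,0,0,1.2,-3.8,-1.4,-1,0,0,0,1.5,-4.7,-1.4,-1,0,0,0,1.8,-5.6,-1.4,-1,0,0,0,2.1,-6.5,-1.4,-1,0,0,0,2.25,-7.4,-1.4,-1,0,0,0,2.25,-7.74,-1.4,-1]

```text
time: 10.05
ee_pos: [0.5227, 0.1454, 0.1804]
eef_rot: [0.999, -0.044, -0.0, -0.001]
ft_force: [-1.0, 1.0, -4.6]
width: 0.0238
grip_force: 39.8
```

>>> drive_tool:
  series: [0,0,0,0,0,0,-1,0,0,0,0,0,0.6,-1,0,0,0,0,0,1.1,-1,0,0,0,0,0,1.38,-1,0,0,0,0,0,1.38,-1,0,0,0,0,0,1.38,-1]

```text
time: 10.55
ee_pos: [0.5224, 0.138, 0.1258]
eef_rot: [0.999, -0.048, -0.0, 0.0]
ft_force: [-0.4, -0.1, -5.1]
width: 0.0237
grip_force: 39.9
```

Run:
```python
from plan import *
here();A=PL[2]-np.pi/2
plan([[(*pw(-15,-264),.125,A)]])
```

```text
t 10.55 plate mm [-15.4  46.4 125.8] phi rel -89.99 tilt [-0.0007 -0.0003] F [-0.4 -0.1 -5.1] w 0.0237 q7 [-0.83  0.27  0.56  1.85 -0.16  1.06 -1.87]
[0.004, 0.007, 0.003, 0.009, 7.76, 0.022] rows>= 8
--
```

>>> drive_tool:
  series: [0,0,0,0,0.3,0.02,-1,0,0,0,0,0.8,0.02,-1,0,0,0,0,1.3,0.02,-1,0,0,0,0,1.8,0.02,-1,0,0,0,0,2.3,0.02,-1,0,0,0,0,2.8,0.02,-1,0,0,0,0,3.3,0.02,-1,0,0,0,0,3.8,0.02,-1,0,0,0,0,4.3,0.02,-1,0,0,0,0,4.8,0.02,-1]

```text
time: 11.38
ee_pos: [0.5043, -0.054, 0.1259]
eef_rot: [0.999, -0.048, 0.001, -0.001]
ft_force: [0.1, 2.8, -5.2]
width: 0.0236
grip_force: 39.9
```

>>> drive_tool:
  series: [0,0,0,0,0.4,0,-1,0,0,0,0,0.8,0,-1,0,0,0,0,1.2,0,-1,0,0,0,0,1.6,0,-1,0,0,0,0,2,0,-1,0,0,0,0,2.4,0,-1,0,0,0,0,2.8,0,-1,0,0,0,0,2.95,0,-1,0,0,0,0,2.95,0,-1]

```text
time: 12.13
ee_pos: [0.4926, -0.1726, 0.1256]
eef_rot: [0.999, -0.049, 0.0, 0.0]
ft_force: [-0.2, 2.2, -5.2]
width: 0.0237
grip_force: 39.9
```

>>> drive_tool:
  series: [0,0,0,0,-0.3,-0.9,-1,0,0,0,0.2,-1,-1.4,-1,0,0,0,0.4,-2,-1.4,-1,0,0,0,0.6,-2.9,-1.4,-1,0,0,0,0.8,-3.8,-1.4,-1,0,0,0,1,-4.7,-1.4,-1,0,0,0,1.2,-5.6,-1.4,-1,0,0,0,1.4,-6.5,-1.4,-1,0,0,0,1.5,-7.4,-1.4,-1,0,0,0,1.5,-7.74,-1.4,-1]

```text
time: 12.97
ee_pos: [0.5821, 0.14, 0.1807]
eef_rot: [0.999, -0.044, -0.0, -0.001]
ft_force: [-0.9, 1.5, -6.9]
width: 0.0238
grip_force: 39.9
```

Run:
```python
from plan import *
here();A=PL[2]-np.pi/2
plan([[(*pw(45,45),.125,A)]])
a=camera("side");b=camera("scene")
cv2.imwrite("pics/c4.png",np.hstack([cv2.resize(a[100:340,120:400],(400,343),interpolation=cv2.INTER_CUBIC),cv2.resize(b[100:340,150:430],(400,343))])[:,:,::-1])
```

```text
t 12.97 plate mm [ 43.8  54.2 180.7] phi rel -89.55 tilt [-0.0001  0.0029] F [-0.9  1.5 -6.9] w 0.0238 q7 [-0.78  0.35  0.58  1.65 -0.2   1.21 -1.81]
[-0.033, 0.004, 0.09, 0.028, 0.233, 1.393] rows>= 2
--
```

View pics/c4.png

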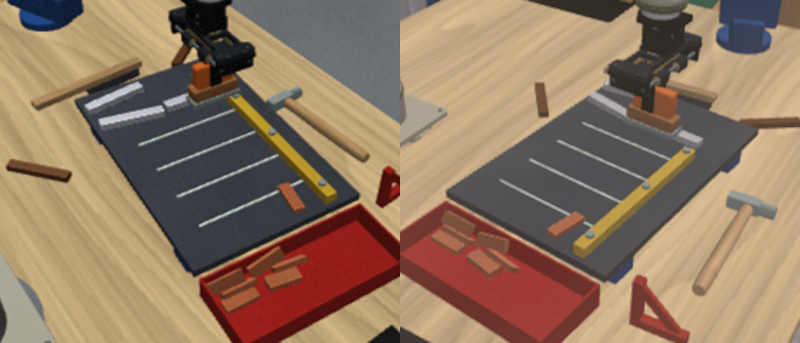

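One offcut is left, by the first line near the fence (side crop (291,196)). Six are in the tray. Fence lane next.

>>> drive_tool:
  series: [0,0,0,0,0.9,0,-1,0,0,0,0,1.8,0,-1,0,0,0,0,2.7,0,-1,0,0,0,0,3.4,0,-1,0,0,0,0,3.4,0.5,-1,0,0,0,0,3.4,1.1,-1,0,0,0,0,3.4,1.38,-1,0,0,0,0,3.4,1.38,-1,0,0,0,0,3.4,1.38,-1]

```text
time: 13.82
ee_pos: [0.5692, -0.0031, 0.126]
eef_rot: [0.999, -0.048, -0.0, 0.0]
ft_force: [0.3, 0.1, -5.6]
width: 0.0237
grip_force: 40.0
```

Run:
```python
from plan import *
here();A=PL[2]-np.pi/2
plan([[(*pw(45,-265),.125,A)]])
```

```text
t 13.82 plate mm [ 44.7 -89.6 126. ] phi rel -89.96 tilt [-0.0008 -0.0001] F [ 0.3  0.1 -5.6] w 0.0237 q7 [-0.6   0.35  0.63  1.78 -0.23  1.09 -1.55]
[0.002, 0.009, 0.008, 0.005, 4.386, 0.025] rows>= 5
--
```

>>> drive_tool:
  series: [0,0,0,0,0.4,0.02,-1,0,0,0,0,0.9,0.02,-1,0,0,0,0,1.4,0.02,-1,0,0,0,0,1.9,0.02,-1,0,0,0,0,2.4,0.02,-1,0,0,0,0,2.8,0.02,-1,0,0,0,0,3.2,0.02,-1,0,0,0,0,3.6,0.02,-1,0,0,0,0,4,0.02,-1,0,0,0,0,4.4,0.02,-1]

```text
time: 14.65
ee_pos: [0.5531, -0.1791, 0.1263]
eef_rot: [0.999, -0.047, 0.001, -0.0]
ft_force: [-0.2, -0.1, -5.1]
width: 0.0234
grip_force: 40.0
```

>>> drive_tool:
  series: [0,0,0,0,0,0,-1,0,0,0,0,-0.2,0,-1,0,0,0,0,0,-1.4,-1,0,0,0,0,0,-2.1,-1,0,0,0,0,0,-2.1,-1,0,0,0,0,0,-2.1,-1]

```text
time: 15.15
ee_pos: [0.5544, -0.1778, 0.2119]
eef_rot: [0.999, -0.047, 0.003, -0.0]
ft_force: [-0.9, 0.3, -5.8]
width: 0.0238
grip_force: 40.0
```

Run:
```python
from plan import *
here()
g=np.radians(-82.74)
plan([[(.4897,-.4254,.20,g)],[(.4897,-.4254,.0665,g)]])
a=camera("side");b=camera("scene")
cv2.imwrite("pics/side1.png",a[:,:,::-1]);cv2.imwrite("pics/scene1.png",b[:,:,::-1])
cv2.imwrite("pics/c5.png",np.hstack([cv2.resize(a[180:420,200:480],(400,343),interpolation=cv2.INTER_CUBIC),cv2.resize(b[160:400,70:350],(400,343))])[:,:,::-1])
```

```text
t 15.15 plate mm [  46.7 -264.9  211.9] phi rel -89.91 tilt [0.0057 0.0003] F [-0.9  0.3 -5.8] w 0.0238 q7 [-0.36  0.3   0.72  1.66 -0.21  1.26 -1.26]
[-0.002, -0.065, -2.533, -1.028, 6.314, 0.287] rows>= 7
--
[0.0, 0.0, 0.0, 0.0, 0.0, 3.337] rows>= 4
--
```

View pics/c5.png

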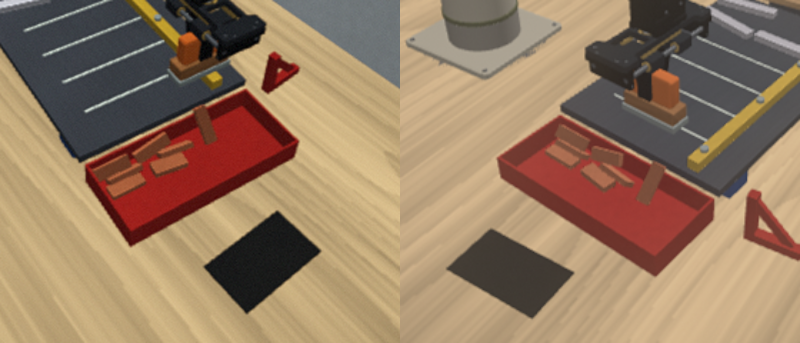

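All seven offcuts lie in the tray and the plate is clean. The mat corners in the side crop are (205,266), (278,211), (320,252) and (246,313), so I can check its centre for the return.

Run:
```python
from plan import *
k=280/400
for n,u,o in(("side",[[205,266],[278,211],[320,252],[246,313]],[200,180]),("scene",[[47,267],[91,228],[174,270],[134,318]],[70,160])):
    P=unproj(get_calibration(n),np.array(u)*k+o,.003)[:,:2]
    print(n,P.mean(0).round(4),[np.linalg.norm(P[i]-P[i-1]).round(3) for i in range(4)],np.degrees(np.arctan2(*(P[1]-P[0])[::-1])).round(1),np.degrees(np.arctan2(*(P[2]-P[1])[::-1])).round(1))
g=np.radians(-82.74)
plan([[(.492,-.427,.20,g)],[(.492,-.427,.0665,g)]])
```

```text
side [ 0.4777 -0.4345] [np.float64(0.087), np.float64(0.157), np.float64(0.087), np.float64(0.157)] 0.5 -91.1
scene [ 0.4781 -0.4314] [np.float64(0.163), np.float64(0.087), np.float64(0.157), np.float64(0.091)] 90.3 1.7
[-0.014, 0.008, -2.531, -0.917, 6.362, 0.2] rows>= 7
--
[0.0, 0.0, 0.0, 0.0, 0.0, 3.337] rows>= 4
--
```

Run:
```python
from plan import *
g=np.radians(-88)
plan([[(.480,-.431,.20,g)],[(.480,-.431,.067,g)]])
```

```text
[-0.013, 0.009, -1.479, -1.206, 6.49, 0.2] rows>= 7
--
[0.0, 0.0, 0.0, 0.0, 0.0, 3.325] rows>= 4
--
```

>>> drive_tool:
  series: [0,0,-0.4,-0.2,0.9,0,-1,0,0,-0.8,-0.4,1.8,0.1,-1,0,0,-1.48,-0.6,2.8,0.1,-1,0,0,-1.48,-0.8,3.8,0.1,-1,0,0,-1.48,-1,4.8,0.2,-1,0,0,-1.48,-1.2,5.8,0.2,-1,0,0,-1.48,-1.21,6.49,0.2,-1,0,0,-1.48,-1.21,6.49,0.2,-1,0,0,-1.48,-1.21,6.49,0.2,-1]

```text
time: 16.0
ee_pos: [0.4778, -0.4334, 0.1986]
eef_rot: [1.0, 0.015, -0.002, -0.001]
ft_force: [0.4, 0.7, -6.0]
width: 0.0237
grip_force: 40.0
```

>>> drive_tool:
  series: [0,0,0,0,0,0.8,-1,0,0,0,0,0,1.7,-1,0,0,0,0,0,2.5,-1,0,0,0,0,0,2.9,-1,0,0,0,0,0,2.9,-1,0,0,0,0,0,2.9,-1]

```text
time: 16.5
ee_pos: [0.4797, -0.4306, 0.0837]
eef_rot: [1.0, 0.018, -0.001, -0.001]
ft_force: [0.2, -0.9, -4.0]
width: 0.024
grip_force: 40.0
```

Run:
```python
from plan import *
g=np.radians(-88)
here()
plan([[(.480,-.431,.066,g)]])
```

```text
t 16.5 plate mm [  -3.4 -523.6   83.7] phi rel -82.49 tilt [-0.0022  0.0022] F [ 0.2 -0.9 -4. ] w 0.024 q7 [ 0.15  0.59  0.7   1.61 -0.42  1.1  -0.58]
[-0.026, 0.024, 0.002, 0.007, 0.012, 0.443] rows>= 1
--
```

>>> drive_tool:
  series: [0,0,0,0,0,0.2,-1,0,0,0,0,0,0.35,-1,0,0,0,0,0,0.43,-1,0,0,0,0,0,0.43,-1,0,0,0,0,0,0.43,-0.2,0,0,0,0,0,0.43,0.6,0,0,0,0,0,0.43,1,0,0,0,0,0,0.43,1,0,0,0,0,0,0.43,1,0,0,0,0,0,0.43,1]

```text
time: 17.33
ee_pos: [0.4796, -0.4327, 0.068]
eef_rot: [1.0, 0.017, 0.0, 0.0]
ft_force: [-0.6, 0.1, 0.2]
width: 0.0558
grip_force: 0.0
```

>>> drive_tool:
  series: [0,0,0,0,0,-0.5,1,0,0,0,0,0,-1.4,1,0,0,0,0,0,-2.4,1,0,0,0,0,0,-3.4,1,0,0,0,0,0,-4,1,0,0,0,0,0,-4,1]

```text
time: 17.83
ee_pos: [0.4808, -0.4346, 0.234]
eef_rot: [1.0, 0.016, 0.004, 0.003]
ft_force: [0.3, -1.4, -0.2]
width: 0.0858
grip_force: 0.0
```

Run:
```python
from plan import *
from seg import fitbox,comps,hsvm,shot
here()
(cs,hs),(ci,hi)=shot("scene"),shot("side");H=[]
for h,(u,v),s in((hs,(152,340),145),(hi,(385,350),170)):
    m=np.zeros((420,560),np.uint8);m[v-50:v+45,u-45:u+45]=1
    H.append(max(comps(hsvm(h,(4,s,60),(14,255,255))*m,20),key=lambda t:t[0].sum())[0])
print(fitbox([(cs,H[0]),(ci,H[1])],[.48,-.431,0],(-.04,.04,-.012,.012,.037,.085)))
```

```text
t 17.83 plate mm [  -2.  -527.5  234. ] phi rel -82.61 tilt [ 0.0072 -0.005 ] F [ 0.3 -1.4 -0.2] w 0.0858 q7 [ 0.11  0.46  0.77  1.45 -0.33  1.35 -0.64]
(array([ 0.48287773, -0.43184041,  0.03864757]), np.float64(0.8540944027870978))
```

```bash
cat > m2.py <<'E'
from seg import *
from plan import PL
p=PL
(cs,hs),(ci,hi)=shot("scene"),shot("side")
roi=[poly(c,plateW(p,[[-165,-255],[165,-255],[165,250],[-165,250]],.065)) for c in(cs,ci)]
def fit(tag=""):
    F=[hsvm(hs,(17,105,60),(30,255,255))*roi[0],hsvm(hi,(17,120,60),(30,255,255))*roi[1]]
    F=[max(comps(m,100),key=lambda t:t[0].sum())[0] for m in F]
    q,i=fitbox([(cs,F[0]),(ci,F[1])],p,(.1,.12,-.25,.09,.06,.08),(.01,.01,.02));print("fence",q.round(4),round(i,3))
    for thr in(125,140):
        B=[cv2.morphologyEx(hsvm(h,(0,0,thr),(180,45,255))*ro,cv2.MORPH_OPEN,np.ones((3,3))) for h,ro in((hs,roi[0]),(hi,roi[1]))]
        print("bars",thr)
        report(p,matched(ci,B[1],cs,B[0],p,(-.065,.065,-.011,.011,.074,.074),60,p[2]))
        for c,b in((cs,B[0]),(ci,B[1])):
            print(" single");report(p,matched(c,b,c,0*b,p,(-.065,.065,-.011,.011,.074,.074),60,p[2]))
if __name__=="__main__": fit()
E
python3 m2.py
```

```text
fence [ 0.5333  0.0898 -0.0983] 0.87
bars 125
world [0.4573 0.3093] plate mm [-96.6 210.7] yaw rel plate 8.6 IoU 0.73 views 2
world [0.5897 0.2158] plate mm [ 44.1 130.3] yaw rel plate -0.1 IoU 0.82 views 2
world [0.4509 0.2324] plate mm [-95.6 133.6] yaw rel plate -10.9 IoU 0.82 views 2
 single
world [0.4591 0.3087] plate mm [-94.7 210.3] yaw rel plate 7.0 IoU 0.7 views 1
world [0.4545 0.2307] plate mm [-91.9 132.2] yaw rel plate -11.0 IoU 0.82 views 1
world [0.59   0.2141] plate mm [ 44.6 128.6] yaw rel plate -1.0 IoU 0.81 views 1
 single
world [0.455 0.311] plate mm [-99.1 212.2] yaw rel plate 8.6 IoU 0.8 views 1
world [0.5881 0.216 ] plate mm [ 42.5 130.4] yaw rel plate -0.1 IoU 0.83 views 1
world [0.4506 0.2322] plate mm [-96.  133.3] yaw rel plate -11.3 IoU 0.82 views 1
bars 140
world [0.4544 0.3105] plate mm [-99.7 211.6] yaw rel plate 7.7 IoU 0.85 views 2
world [0.5898 0.2162] plate mm [ 44.2 130.7] yaw rel plate -0.4 IoU 0.89 views 2
world [0.4513 0.2324] plate mm [-95.2 133.5] yaw rel plate -10.7 IoU 0.88 views 2
 single
world [0.4568 0.3107] plate mm [-97.3 212.1] yaw rel plate 7.8 IoU 0.83 views 1
world [0.4531 0.2318] plate mm [-93.4 133.2] yaw rel plate -10.6 IoU 0.89 views 1
world [0.5891 0.216 ] plate mm [ 43.5 130.4] yaw rel plate -0.5 IoU 0.9 views 1
 single
world [0.4538 0.3108] plate mm [-100.3  211.9] yaw rel plate 8.5 IoU 0.89 views 1
world [0.5896 0.2165] plate mm [ 43.9 131.1] yaw rel plate -0.3 IoU 0.89 views 1
world [0.4508 0.2326] plate mm [-95.8 133.8] yaw rel plate -10.8 IoU 0.88 views 1
```

```bash
cat > lines.py <<'E'
from seg import *
from plan import PL
def lines(imgs=None):
    for n in("scene","side"):
        c=get_calibration(n);g=cv2.cvtColor(camera(n),cv2.COLOR_RGB2GRAY).astype(np.float32)
        for k,y in enumerate((-180,-100,-20,60)):
            rows=[]
            for x in range(-105,70 if n=="scene" else 96,5):
                yy=np.arange(y-10,y+10.1,.5);uv=proj(c,plateW(PL,np.c_[np.full(len(yy),x),yy],.06)).astype(np.float32)
                v=cv2.remap(g,uv[:,0].copy(),uv[:,1].copy(),cv2.INTER_LINEAR).ravel();w=np.clip(v-np.median(v)-12,0,None)
                if v.max()-np.median(v)>25: rows.append((x,(w*yy).sum()/w.sum()))
            rows=np.array(rows)
            if len(rows)>4:
                a,b=np.polyfit(rows[:,0],rows[:,1]-y,1);print(n,"mark",k,"n",len(rows),"dy at foot %.1f mid %.1f slope %.2f deg"%(a*100+b,b,np.degrees(a)))
if __name__=="__main__":lines()
E
python3 lines.py
python3 - <<'E'
from plan import *
here()
A=PL[2]-np.pi/2
plan([[(.52,-.15,.25,A)],[(*pw(44,131),.19,A)],[(*pw(44,131),.12,A)],[(*pw(44,131),.0845,A)]])
E
```

```text
scene mark 0 n 35 dy at foot -0.1 mid -0.0 slope -0.05 deg
scene mark 1 n 35 dy at foot 0.2 mid 0.3 slope -0.05 deg
scene mark 2 n 35 dy at foot 0.3 mid 0.5 slope -0.09 deg
scene mark 3 n 35 dy at foot 0.4 mid 0.6 slope -0.10 deg
side mark 0 n 41 dy at foot 0.2 mid 0.1 slope 0.03 deg
side mark 1 n 41 dy at foot 0.4 mid 0.3 slope 0.04 deg
side mark 2 n 41 dy at foot 0.5 mid 0.4 slope 0.01 deg
side mark 3 n 41 dy at foot 0.7 mid 0.6 slope 0.04 deg
t 18.13 plate mm [  -3.9 -525.   226.2] phi rel -82.59 tilt [-0.0019  0.0015] F [ 0.5 -0.5  0.1] w 0.0867 q7 [ 0.11  0.47  0.77  1.46 -0.33  1.35 -0.64]
[-0.016, 0.022, 1.482, 1.255, -7.012, -0.587] rows>= 7
--
[0.0, 0.0, 0.0, 0.855, -9.287, 1.5] rows>= 10
--
[0.0, 0.0, 0.0, 0.0, 0.0, 1.75] rows>= 2
--
[0.0, 0.0, 0.0, 0.0, 0.0, 0.887] rows>= 1
--
```

The white lines agree with the plate pose to under 1 mm. Going to the bars with a 40 mm opening.

>>> drive_tool:
  series: [0,0,0.5,0.2,-0.9,0,0,0,0,1.48,0.4,-1.9,0,-0.08,0,0,1.48,0.6,-2.9,-0.2,-0.08,0,0,1.48,0.8,-3.9,-0.4,-0.08,0,0,1.48,1,-4.9,-0.5,-0.08,0,0,1.48,1.2,-5.9,-0.59,-0.08,0,0,1.48,1.25,-7.01,-0.59,-0.08,0,0,1.48,1.25,-7.01,-0.59,-0.08]

```text
time: 18.8
ee_pos: [0.5212, -0.1416, 0.2503]
eef_rot: [0.999, -0.043, -0.001, -0.002]
ft_force: [1.1, 1.5, -1.0]
width: 0.0441
grip_force: 0.0
```

>>> drive_tool:
  series: [0,0,0,0.1,-0.9,0,-0.08,0,0,0,0.2,-1.9,0,-0.08,0,0,0,0.3,-2.9,0.3,-0.08,0,0,0,0.4,-3.9,0.5,-0.08,0,0,0,0.5,-4.9,0.7,-0.08,0,0,0,0.6,-5.9,0.9,-0.08,0,0,0,0.7,-6.9,1.1,-0.08,0,0,0,0.8,-7.9,1.3,-0.08,0,0,0,0.85,-8.8,1.5,-0.08,0,0,0,0.85,-9.29,1.5,-0.08]

```text
time: 19.63
ee_pos: [0.5879, 0.2212, 0.1879]
eef_rot: [0.999, -0.045, -0.002, 0.0]
ft_force: [-0.6, 0.4, 0.4]
width: 0.04
grip_force: 0.0
```

>>> drive_tool:
  series: [0,0,0,0,0,0.9,-0.08,0,0,0,0,0,1.6,-0.08,0,0,0,0,0,1.6,-0.08,0,0,0,0,0,1.6,-0.08]

```text
time: 19.97
ee_pos: [0.5885, 0.2153, 0.1259]
eef_rot: [0.999, -0.048, -0.002, 0.001]
ft_force: [0.1, -0.4, -0.2]
width: 0.0404
grip_force: 0.0
```

Run:
```python
from plan import *
here()
A=PL[2]-np.pi/2
plan([[(*pw(44,131),.0845,A)]])
a=camera("side");b=camera("wrist")
cv2.imwrite("pics/c6.png",np.hstack([cv2.resize(a[100:240,160:300],(400,400),interpolation=cv2.INTER_CUBIC),cv2.copyMakeBorder(cv2.resize(b,(400,300)),0,100,0,0,cv2.BORDER_CONSTANT)])[:,:,::-1])
```

```text
t 19.97 plate mm [ 42.9 129.7 125.9] phi rel -90.02 tilt [-0.0035 -0.0022] F [ 0.1 -0.4 -0.2] w 0.0404 q7 [-0.81  0.46  0.5   1.62 -0.23  1.13 -1.92]
[0.029, 0.038, -0.003, 0.03, -0.036, 1.034] rows>= 1
--
```

View pics/c6.png

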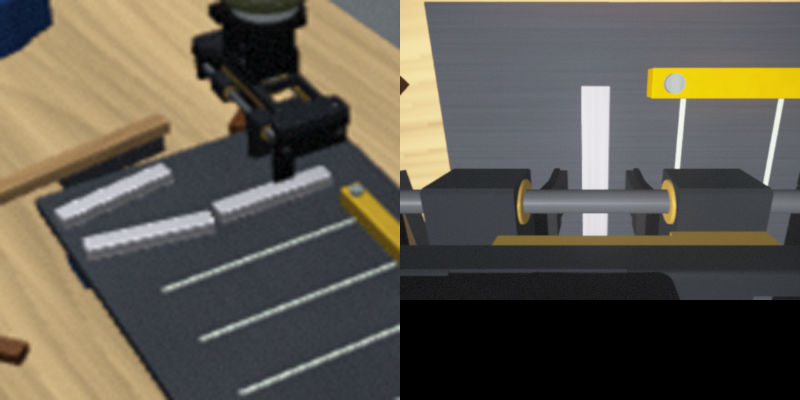

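The wrist half shows the bar (595,150) centred between the fingers and square to them. It is bright, so it isn't the brown look-alike. Descend, grip, lift.

>>> drive_tool:
  series: [0,0,0,0,-0.02,0.5,-0.08,0,0,0,0,-0.02,0.9,-0.08,0,0,0,0,-0.02,1.03,-0.08,0,0,0,0,-0.02,1.03,-0.08,0,0,0,0,-0.02,1.03,-1,0,0,0,0,-0.02,1.03,-1,0,0,0,0,-0.02,1.03,-1,0,0,0,0,-0.02,1.03,-1,0,0,0,0,-0.02,1.03,-1,0,0,0,0,-0.02,1.03,-1]
  grip_force: 30

```text
time: 20.9
ee_pos: [0.5902, 0.2169, 0.0872]
eef_rot: [0.999, -0.048, 0.001, -0.0]
ft_force: [-1.4, 0.2, 6.2]
width: 0.0211
grip_force: 30.0
```

Run:
```python
from plan import *
here();s=telemetry.read_state();print(s["grip_force"])
A=PL[2]-np.pi/2;x,y,z=s["ee_pos"];f=phi_now()
plan([[(x,y,.14,f)],[(*pw(30,-180),.14,A)],[(*pw(30,-180),z+.001,A)],[(*pw(38,-180),z,A)]])
```

```text
t 20.9 plate mm [ 44.5 131.5  87.2] phi rel -90.0 tilt [0.0012 0.0007] F [-1.4  0.2  6.2] w 0.0211 q7 [-0.79  0.5   0.48  1.65 -0.26  1.06 -1.9 ]
30.00052571296692
[-0.009, -0.013, -0.0, 0.001, -0.001, -1.321] rows>= 2
--
[0.0, 0.0, -0.0, -0.361, 7.787, 0.0] rows>= 8
--
[0.0, 0.0, 0.0, 0.0, 0.0, 1.296] rows>= 2
--
[0.0, 0.0, 0.0, 0.2, -0.0, 0.025] rows>= 1
--
```

>>> drive_tool:
  series: [0,0,0,0,0,-0.6,-1,0,0,0,0,0,-1.32,-1,0,0,0,-0.1,0.8,-1.32,-1,0,0,0,-0.2,1.7,-1.32,-1,0,0,0,-0.36,2.7,-1.32,-1,0,0,0,-0.36,3.7,-1.32,-1,0,0,0,-0.36,4.7,-1.32,-1,0,0,0,-0.36,5.7,-1.32,-1,0,0,0,-0.36,6.7,-1.32,-1,0,0,0,-0.36,7.3,-1.32,-1]

```text
time: 21.73
ee_pos: [0.546, -0.0774, 0.1391]
eef_rot: [0.999, -0.05, -0.0, 0.001]
ft_force: [0.3, -1.3, -3.1]
width: 0.0217
grip_force: 30.0
```

>>> drive_tool:
  series: [0,0,0,0,0.49,0,-1,0,0,0,0,0.49,0,-1,0,0,0,0,0.49,0.5,-1,0,0,0,0,0.49,0.9,-1,0,0,0,0,0.49,1.1,-1,0,0,0,0,0.49,1.1,-1,0,0,0,0,0.49,1.1,-1]

```text
time: 22.32
ee_pos: [0.5454, -0.0916, 0.095]
eef_rot: [0.999, -0.048, -0.0, 0.0]
ft_force: [0.1, 0.7, -1.6]
width: 0.0215
grip_force: 30.0
```

Run:
```python
from plan import *
here()
A=PL[2]-np.pi/2
plan([[(*pw(30,-180),.0873,A),(*pw(38,-180),.0873,A)]])
```

```text
t 22.32 plate mm [  29.5 -179.9   95. ] phi rel -89.97 tilt [-0.0007 -0.    ] F [ 0.1  0.7 -1.6] w 0.0215 q7 [-0.44  0.35  0.63  1.85 -0.24  1.01 -1.38]
[0.001, 0.008, 0.006, 0.013, 0.002, 0.192] rows>= 1
[0.001, 0.008, 0.006, 0.213, 0.002, 0.192] rows>= 1
--
```

>>> drive_tool:
  series: [0,0,0,0,0,0.12,-1,0,0,0,0,0,0.18,-1,0,0,0,0,0,0.18,-1,0,0,0,0.06,0,0.18,-1,0,0,0,0.12,0,0.18,-1,0,0,0,0.17,0,0.18,-1,0,0,0,0.21,0,0.18,-1,0,0,0,0.21,0,0.18,-1]

```text
time: 22.98
ee_pos: [0.5512, -0.0925, 0.0874]
eef_rot: [0.999, -0.048, -0.003, -0.001]
ft_force: [-15.3, 3.1, 10.8]
width: 0.0217
grip_force: 30.0
```

Run:
```python
from plan import *
here()
```

```text
t 22.98 plate mm [  35.4 -180.2   87.4] phi rel -90.01 tilt [-0.0067  0.0017] F [-15.3   3.1  10.8] w 0.0217 q7 [-0.43  0.38  0.62  1.84 -0.26  1.01 -1.37]
```

>>> drive_tool:
  series: [0,0,0,-0.05,0,0,-0.9,0,0,0,-0.05,0,0,-0.08,0,0,0,-0.05,0,0,-0.08,0,0,0,-0.05,0,0,-0.08,0,0,0,-0.05,0,0,-0.08,0,0,0,-0.05,0,-0.4,-0.08,0,0,0,-0.05,0,-1.3,-0.08,0,0,0,-0.05,0,-1.5,-0.08]

```text
time: 23.65
ee_pos: [0.5538, -0.0933, 0.152]
eef_rot: [0.999, -0.048, 0.003, -0.0]
ft_force: [0.7, -0.4, 0.8]
width: 0.0394
grip_force: 0.0
```

>>> drive_tool:
  series: [0,0,0,-0.35,-0.8,0,-0.08,0,0,0.5,-0.7,-1.7,0,-0.08,0,0,1.1,-1.05,-2.6,0,-0.08,0,0,1.6,-1.4,-3.5,0,-0.08,0,0,2.14,-1.75,-4.4,0,-0.08,0,0,2.14,-2.1,-5.3,0,-0.08,0,0,2.14,-2.45,-6.2,0,-0.08,0,0,2.14,-2.8,-7.1,0,-0.08,0,0,2.14,-3.2,-7.8,0,-0.08,0,0,2.14,-3.28,-7.84,0,-0.08]

```text
time: 24.48
ee_pos: [0.4488, 0.2388, 0.1479]
eef_rot: [0.991, -0.137, -0.0, -0.001]
ft_force: [0.0, 0.0, -0.3]
width: 0.0399
grip_force: 0.0
```

>>> drive_tool:
  series: [0,0,0,0,0,0,-0.08,0,0,0,0,0,0.3,-0.08,0,0,0,0,0,0.5,-0.08,0,0,0,0,0,0.5,-0.08]

```text
time: 24.82
ee_pos: [0.4511, 0.2304, 0.1263]
eef_rot: [0.99, -0.142, -0.001, 0.001]
ft_force: [-1.0, -0.4, 0.4]
width: 0.0401
grip_force: 0.0
```

```bash
cat > m3.py <<'E'
from m2 import *
from plan import here,plan,pw
def bars():
    for thr in(140,):
        B=[cv2.morphologyEx(hsvm(h,(0,0,thr),(180,45,255))*ro,cv2.MORPH_OPEN,np.ones((3,3))) for h,ro in((hs,roi[0]),(hi,roi[1]))]
        report(p,matched(ci,B[1],cs,B[0],p,(-.065,.065,-.011,.011,.074,.074),60,p[2]))
        for c,b in((cs,B[0]),(ci,B[1])):
            print(" single");report(p,matched(c,b,c,0*b,p,(-.065,.065,-.011,.011,.074,.074),60,p[2]))
here();bars()
E
python3 - <<'E'
from m3 import *
plan([[(*pw(-95,133.5),.0875,PL[2]-np.pi/2-np.radians(10.7))]])
b=camera("wrist");cv2.imwrite("pics/w2.png",b[:300,:,::-1])
E
```

```text
t 24.92 plate mm [-94.8 132.3 127.6] phi rel -100.79 tilt [-0.0004 -0.0006] F [0.1 0.2 0.3] w 0.0404 q7 [-0.98  0.18  0.46  1.93 -0.09  1.05 -2.34]
world [0.4577 0.3107] plate mm [-96.4 212.1] yaw rel plate 6.6 IoU 0.64 views 1
world [0.4502 0.2324] plate mm [-96.4 133.5] yaw rel plate -10.7 IoU 0.85 views 2
world [ 0.5498 -0.0926] plate mm [  33.9 -180.4] yaw rel plate -0.3 IoU 0.9 views 2
 single
world [0.453  0.3088] plate mm [-100.9  209.8] yaw rel plate 11.5 IoU 0.65 views 1
world [0.4506 0.2326] plate mm [-96.  133.7] yaw rel plate -10.7 IoU 0.83 views 1
world [ 0.545  -0.0923] plate mm [  29.2 -180.6] yaw rel plate -0.3 IoU 0.9 views 1
 single
world [0.4577 0.3107] plate mm [-96.4 212.1] yaw rel plate 6.6 IoU 0.64 views 1
world [0.4505 0.2326] plate mm [-96.1 133.7] yaw rel plate -10.4 IoU 0.89 views 1
world [ 0.55  -0.092] plate mm [  34.1 -179.9] yaw rel plate -0.2 IoU 0.9 views 1
[0.008, 0.002, -0.018, -0.01, -0.029, 1.003] rows>= 1
--
```

View pics/w2.png

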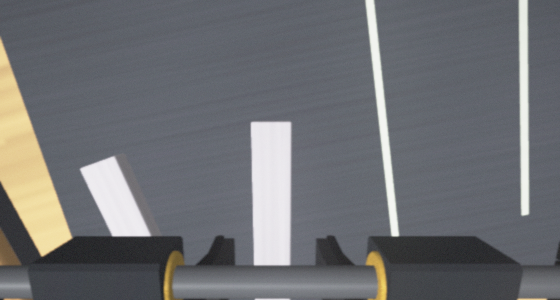

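The first bar sits on mark 0 at (34,-180) mm. The wrist view shows the next bar (271,200) centred and square between the fingers. Grip.

>>> drive_tool:
  series: [0,0,0,0,-0.02,0.5,-0.08,0,0,0,0,-0.03,0.9,-0.08,0,0,0,0,-0.03,1,-0.08,0,0,0,0,-0.03,1,-0.08,0,0,0,0,-0.03,1,-1,0,0,0,0,-0.03,1,-1,0,0,0,0,-0.03,1,-1,0,0,0,0,-0.03,1,-1,0,0,0,0,-0.03,1,-1,0,0,0,0,-0.03,1,-1]

```text
time: 25.8
ee_pos: [0.452, 0.2334, 0.0885]
eef_rot: [0.99, -0.141, 0.0, -0.0]
ft_force: [-1.1, -1.5, 6.0]
width: 0.0213
grip_force: 30.0
```

Run:
```python
from plan import *
here();s=telemetry.read_state();print(s["grip_force"])
A=PL[2]-np.pi/2;x,y,z=s["ee_pos"];f=phi_now()
plan([[(x,y,.15,f),(*pw(29,-100),.15,A)],[(*pw(29,-100),z+.006,A)]])
```

```text
t 25.8 plate mm [-94.7 134.7  88.5] phi rel -100.7 tilt [0.0007 0.0007] F [-1.1 -1.5  6. ] w 0.0213 q7 [-0.97  0.24  0.45  1.96 -0.12  0.97 -2.31]
30.001889169216156
[-0.01, -0.006, -0.0, 0.001, -0.001, -1.538] rows>= 2
[-0.01, -0.006, -2.14, 4.128, 5.19, -1.541] rows>= 7
--
[0.0, 0.0, 0.0, 0.0, 0.0, 1.388] rows>= 2
--
```

>>> drive_tool:
  series: [0,0,0,0,0,-0.8,-1,0,0,0,0,0,-1.54,-1,0,0,-0.5,0.5,0.65,-1.54,-1,0,0,-1,1.1,1.4,-1.54,-1,0,0,-1.5,1.7,2.1,-1.54,-1,0,0,-2.14,2.3,2.9,-1.54,-1,0,0,-2.14,2.9,3.7,-1.54,-1,0,0,-2.14,3.5,4.4,-1.54,-1,0,0,-2.14,4.13,5.19,-1.54,-1,0,0,-2.14,4.13,5.19,-1.54,-1]

```text
time: 26.63
ee_pos: [0.5537, -0.0212, 0.1497]
eef_rot: [0.999, -0.053, 0.001, 0.002]
ft_force: [-1.1, -2.0, -2.4]
width: 0.0215
grip_force: 30.0
```

>>> drive_tool:
  series: [0,0,0,0,0,0,-1,0,0,0,0,0,0.6,-1,0,0,0,0,0,1.1,-1,0,0,0,0,0,1.38,-1,0,0,0,0,0,1.38,-1,0,0,0,0,0,1.38,-1]

```text
time: 27.13
ee_pos: [0.552, -0.0115, 0.0941]
eef_rot: [0.999, -0.047, -0.001, 0.0]
ft_force: [0.6, 0.2, -2.1]
width: 0.0217
grip_force: 30.0
```

Run:
```python
from plan import *
here()
A=PL[2]-np.pi/2
plan([[(*pw(29,-100),.0884,A),(*pw(39,-100),.0884,A)]])
```

```text
t 27.13 plate mm [ 28.4 -99.5  94.1] phi rel -89.94 tilt [-0.0011 -0.    ] F [ 0.6  0.2 -2.1] w 0.0217 q7 [-0.57  0.35  0.6   1.85 -0.23  1.01 -1.54]
[0.002, 0.013, 0.013, 0.016, 0.012, 0.142] rows>= 1
[0.002, 0.013, 0.013, 0.266, 0.013, 0.141] rows>= 1
--
```

>>> drive_tool:
  series: [0,0,0,0,0,0.1,-1,0,0,0,0,0,0.14,-1,0,0,0,0,0,0.14,-1,0,0,0,0.07,0,0.14,-1,0,0,0,0.13,0,0.14,-1,0,0,0,0.19,0,0.14,-1,0,0,0,0.24,0,0.14,-1,0,0,0,0.24,0,0.14,-1]

```text
time: 27.8
ee_pos: [0.559, -0.0127, 0.0885]
eef_rot: [0.999, -0.048, -0.004, -0.001]
ft_force: [-19.4, 3.2, 16.0]
width: 0.0215
grip_force: 30.0
```

Run:
```python
from plan import *
here()
```

```text
t 27.8 plate mm [  35.5 -100.1   88.5] phi rel -90.0 tilt [-0.0078  0.0017] F [-19.4   3.2  16. ] w 0.0215 q7 [-0.56  0.38  0.6   1.83 -0.25  1.02 -1.52]
```

Contact with the fence at 19 N. Release and go to the third bar.

>>> drive_tool:
  series: [0,0,0,-0.07,0,0,-0.9,0,0,0,-0.07,0,0,-0.08,0,0,0,-0.07,0,0,-0.08,0,0,0,-0.07,0,0,-0.08,0,0,0,-0.07,0,0,-0.08,0,0,0,-0.07,0,-0.4,-0.08,0,0,0,-0.07,0,-1.3,-0.08,0,0,0,-0.07,0,-1.5,-0.08]

```text
time: 28.47
ee_pos: [0.5612, -0.0132, 0.1528]
eef_rot: [0.999, -0.048, 0.003, -0.0]
ft_force: [1.4, 0.7, 0.8]
width: 0.0396
grip_force: 0.0
```

>>> drive_tool:
  series: [0,0,0,-0.35,-0.8,0,-0.08,0,0,-0.5,-0.7,-1.7,0,-0.08,0,0,-1,-1.05,-2.6,0,-0.08,0,0,-1.6,-1.4,-3.5,0,-0.08,0,0,-1.6,-1.75,-4.4,0,-0.08,0,0,-1.6,-2.1,-5.3,0,-0.08,0,0,-1.6,-2.45,-6.2,0,-0.08,0,0,-1.6,-2.8,-7.1,0,-0.08,0,0,-1.6,-3.2,-7.8,0,-0.08,0,0,-1.6,-3.38,-7.8,0,-0.08]

```text
time: 29.3
ee_pos: [0.4517, 0.3178, 0.1486]
eef_rot: [1.0, 0.026, 0.0, -0.001]
ft_force: [-0.7, -0.2, -0.2]
width: 0.0396
grip_force: 0.0
```

>>> drive_tool:
  series: [0,0,0,0,0,0,-0.08,0,0,0,0,0,0.3,-0.08,0,0,0,0,0,0.4,-0.08,0,0,0,0,0,0.4,-0.08]

```text
time: 29.63
ee_pos: [0.4547, 0.3087, 0.131]
eef_rot: [1.0, 0.021, -0.001, 0.001]
ft_force: [0.2, 1.3, -1.3]
width: 0.0402
grip_force: 0.0
```

Run:
```python
from m3 import *
plan([[(*pw(-99,211.9),.0885,PL[2]-np.pi/2+np.radians(8))]])
b=camera("wrist");cv2.imwrite("pics/w3.png",b[:300,:,::-1])
```

```text
t 29.73 plate mm [-98.9 210.6 132.2] phi rel -82.11 tilt [-0.0003 -0.0007] F [-0.2 -0.5 -0.4] w 0.0399 q7 [-1.04  0.27  0.41  1.82 -0.12  1.08 -2.11]
world [0.4551 0.3112] plate mm [-99.  212.4] yaw rel plate 8.7 IoU 0.84 views 2
world [ 0.5583 -0.0126] plate mm [  34.7 -100. ] yaw rel plate 0.1 IoU 0.89 views 2
world [ 0.5498 -0.0926] plate mm [  33.9 -180.4] yaw rel plate -0.3 IoU 0.9 views 2
 single
world [0.4545 0.3106] plate mm [-99.6 211.8] yaw rel plate 8.4 IoU 0.81 views 1
world [ 0.5536 -0.0123] plate mm [  30.1 -100.2] yaw rel plate 0.0 IoU 0.89 views 1
world [ 0.545  -0.0923] plate mm [  29.2 -180.6] yaw rel plate -0.3 IoU 0.9 views 1
 single
world [0.4547 0.3116] plate mm [-99.4 212.8] yaw rel plate 8.0 IoU 0.87 views 1
world [ 0.5592 -0.0125] plate mm [ 35.6 -99.9] yaw rel plate -0.1 IoU 0.9 views 1
world [ 0.55  -0.092] plate mm [  34.1 -179.9] yaw rel plate -0.2 IoU 0.9 views 1
[0.008, 0.004, -0.023, 0.003, -0.033, 1.092] rows>= 2
--
```

View pics/w3.png

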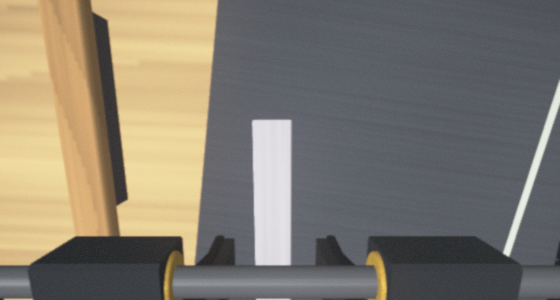

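Two bars are placed. The third (272,190) is centred between the fingers and the brush (70,150) is clear of them. Grip.

>>> drive_tool:
  series: [0,0,0,0,-0.03,0.5,-0.08,0,0,0,0,-0.03,0.9,-0.08,0,0,0,0,-0.03,1.08,-0.08,0,0,0,0,-0.03,1.08,-0.08,0,0,0,0,-0.03,1.08,-1,0,0,0,0,-0.03,1.08,-1,0,0,0,0,-0.03,1.08,-1,0,0,0,0,-0.03,1.08,-1,0,0,0,0,-0.03,1.08,-1,0,0,0,0,-0.03,1.08,-1]

```text
time: 30.62
ee_pos: [0.4549, 0.3119, 0.0902]
eef_rot: [1.0, 0.022, 0.0, -0.0]
ft_force: [-0.6, -1.2, 5.2]
width: 0.0213
grip_force: 30.0
```

Run:
```python
from plan import *
here();s=telemetry.read_state();print(s["grip_force"])
A=PL[2]-np.pi/2;x,y,z=s["ee_pos"];f=phi_now()
plan([[(x,y,.15,f),(*pw(28,-20),.15,A)],[(*pw(28,-20),z+.006,A)]])
```

```text
t 30.62 plate mm [-99.3 213.1  90.2] phi rel -82.0 tilt [0.0009 0.0007] F [-0.6 -1.2  5.2] w 0.0213 q7 [-1.03  0.32  0.4   1.85 -0.15  1.   -2.09]
30.001561045646667
[-0.007, -0.011, -0.0, 0.001, -0.001, -1.496] rows>= 2
[-0.008, -0.01, 1.599, 2.343, 6.212, -1.497] rows>= 7
--
[0.0, 0.0, 0.0, 0.0, 0.0, 1.346] rows>= 2
--
```

>>> drive_tool:
  series: [0,0,0,0,0,-0.8,-1,0,0,0,0,0,-1.5,-1,0,0,0.5,0.33,0.8,-1.5,-1,0,0,1,0.66,1.7,-1.5,-1,0,0,1.6,1,2.6,-1.5,-1,0,0,1.6,1.35,3.5,-1.5,-1,0,0,1.6,1.7,4.4,-1.5,-1,0,0,1.6,2.05,5.3,-1.5,-1,0,0,1.6,2.34,6.2,-1.5,-1,0,0,1.6,2.34,6.21,-1.5,-1]

```text
time: 31.45
ee_pos: [0.5603, 0.0587, 0.1496]
eef_rot: [0.999, -0.053, 0.001, 0.002]
ft_force: [-0.8, -1.2, -3.3]
width: 0.0217
grip_force: 30.0
```

>>> drive_tool:
  series: [0,0,0,0,0,0,-1,0,0,0,0,0,0.6,-1,0,0,0,0,0,1.1,-1,0,0,0,0,0,1.34,-1,0,0,0,0,0,1.34,-1,0,0,0,0,0,1.34,-1]

```text
time: 31.95
ee_pos: [0.5584, 0.0686, 0.0958]
eef_rot: [0.999, -0.047, -0.0, 0.0]
ft_force: [1.2, 0.3, -2.5]
width: 0.0214
grip_force: 30.0
```

Run:
```python
from plan import *
here()
A=PL[2]-np.pi/2
plan([[(*pw(28,-20),.0898,A),(*pw(38.5,-20),.0898,A)]])
```

```text
t 31.95 plate mm [ 27.1 -19.1  95.8] phi rel -89.93 tilt [-0.0009 -0.0001] F [ 1.2  0.3 -2.5] w 0.0214 q7 [-0.67  0.36  0.56  1.82 -0.22  1.02 -1.69]
[0.002, 0.01, 0.015, 0.023, 0.021, 0.149] rows>= 1
[0.002, 0.01, 0.015, 0.286, 0.022, 0.149] rows>= 1
--
```

>>> drive_tool:
  series: [0,0,0,0,0.02,0.1,-1,0,0,0,0,0.02,0.15,-1,0,0,0,0,0.02,0.15,-1,0,0,0,0.07,0.02,0.15,-1,0,0,0,0.13,0.02,0.15,-1,0,0,0,0.19,0.02,0.15,-1,0,0,0,0.26,0.02,0.15,-1,0,0,0,0.27,0.02,0.15,-1]

```text
time: 32.62
ee_pos: [0.5663, 0.0665, 0.09]
eef_rot: [0.999, -0.048, -0.004, -0.0]
ft_force: [-25.1, 1.0, 24.7]
width: 0.0214
grip_force: 30.0
```

Run:
```python
from plan import *
here()
```

```text
t 32.62 plate mm [ 35.1 -20.5  90. ] phi rel -89.97 tilt [-0.0086  0.0014] F [-25.1   1.   24.7] w 0.0214 q7 [-0.66  0.39  0.56  1.8  -0.24  1.03 -1.67]
```

>>> drive_tool:
  series: [0,0,0,-0.08,0,-0.02,-0.9,0,0,0,-0.08,0,-0.02,-0.08,0,0,0,-0.08,0,-0.02,-0.08,0,0,0,-0.08,0,-0.02,-0.08,0,0,0,-0.08,0,-0.02,-0.08,0,0,0,-0.08,0,-0.4,-0.08,0,0,0,-0.08,0,-1.3,-0.08,0,0,0,-0.08,0,-2.3,-0.08,0,0,0,-0.08,0,-3.2,-0.08,0,0,0,-0.08,0,-4,-0.08]

```text
time: 33.45
ee_pos: [0.5666, 0.066, 0.2524]
eef_rot: [0.999, -0.048, 0.001, -0.0]
ft_force: [1.1, 1.0, 0.2]
width: 0.0398
grip_force: 0.0
```

>>> drive_tool:
  series: [0,0,0,-0.1,-0.9,0,-0.08,0,0,0,-0.2,-1.8,0,-0.08,0,0,0,-0.3,-2.7,0,-0.08,0,0,0,-0.4,-3.6,0,-0.08,0,0,0,-0.5,-4.5,0,-0.08,0,0,0,-0.6,-5.4,0,-0.08,0,0,0,-0.7,-6.2,0,-0.08,0,0,0,-0.7,-6.2,0,-0.08,0,0,0,-0.7,-6.2,0,-0.08]

```text
time: 34.2
ee_pos: [0.5614, 0.3182, 0.249]
eef_rot: [0.999, -0.046, -0.0, 0.0]
ft_force: [0.1, -1.1, -0.6]
width: 0.0397
grip_force: 0.0
```

Run:
```python
from m3 import *
a=camera("side");b=camera("scene")
cv2.imwrite("pics/c7.png",np.hstack([cv2.resize(a[130:410,160:440],(400,400),interpolation=cv2.INTER_CUBIC),cv2.resize(b[120:400,100:380],(400,400))])[:,:,::-1])
```

```text
t 34.3 plate mm [  7.6 226.2 249.7] phi rel -90.06 tilt [ 0.0004 -0.0008] F [ 1.2 -1.5  0.3] w 0.0397 q7 [-0.94  0.39  0.49  1.42 -0.18  1.37 -2.12]
world [0.5649 0.0666] plate mm [ 33.7 -20.6] yaw rel plate -0.5 IoU 0.87 views 2
world [ 0.5578 -0.0125] plate mm [  34.2 -100. ] yaw rel plate -0.2 IoU 0.88 views 2
world [ 0.5498 -0.0926] plate mm [  33.9 -180.4] yaw rel plate -0.3 IoU 0.9 views 2
 single
world [0.5604 0.0668] plate mm [ 29.2 -20.8] yaw rel plate -0.6 IoU 0.87 views 1
world [ 0.5535 -0.0125] plate mm [  30.  -100.4] yaw rel plate 0.1 IoU 0.88 views 1
world [ 0.545  -0.0923] plate mm [  29.2 -180.6] yaw rel plate -0.3 IoU 0.9 views 1
 single
world [0.565  0.0666] plate mm [ 33.9 -20.5] yaw rel plate -0.5 IoU 0.89 views 1
world [ 0.5589 -0.0124] plate mm [ 35.3 -99.7] yaw rel plate 0.0 IoU 0.9 views 1
world [ 0.55  -0.092] plate mm [  34.1 -179.9] yaw rel plate -0.2 IoU 0.9 views 1
```

View pics/c7.png

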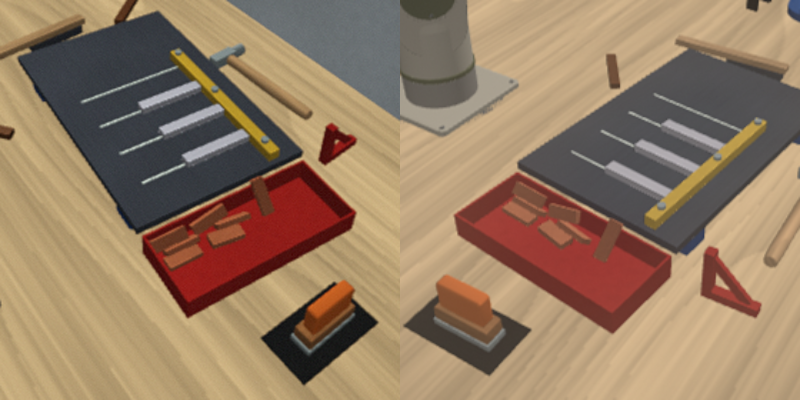

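All is in place. The three bars are on marks 0–2, about 1 mm off their lines and within 1° of square, ends at the fence. All seven offcuts are in the tray, and the scraper is upright on its mat at (325,315) in the side crop. Handing in.

```bash
python3 -c "
from bench import r
print(r.close_job())"
```

```text
the job is handed in; nothing more can be done
None
```

I swept all seven offcuts into the tray with the scraper, laid the three bars on the first three lines against the fence, stood the scraper back on its mat and handed the job in; the hand-in call returned no verdict.

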